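# Load and pin the parts trays in a watch-cleaning frame

## Robot

A 7-joint arm with a two-finger parallel gripper is mounted at the origin on the work surface. World frame = base frame: x ahead of the robot, y to its left, z up, the work surface at z = 0. Lengths are in m, angles in rad, forces in N, time in s.
With the tool pointing down it reaches from about 0.425 to 0.925 m from the base axis. Payload 6.8 kg.
Tool frame: the origin (TCP) lies midway between the tips of the shut fingers; the grasp point (between the pads) lies 19 mm behind it (bot.pinch_z is the distance from the TCP to the grasp point, in m); x points along the fingers, y is the direction in which the jaws open and shut, and the axes are right-handed (so a half turn about x gives the same grasp; the last joint's range is limited). The gripper opens to 85 mm and grips with 20 to 120 N. Pads are 22 mm wide; open, the fingers measure 114 mm over their backs; the gripper's body (76 mm by 85 mm) begins 54 mm behind the grasp point. The pads swing forward as they close: fully open they stand 13 mm farther back than shut.
Start: joints at [-1.275, 0.477, 0.022, 1.555, -0.011, 1.109, -0.083], TCP at [0.265, 0.621, 0.192] pointing down, gripper open.
Joint ranges: [-2.96, 2.96], [-0.34, 2.1], [-1.41, 1.46], [0.24, 2.44], [-1.37, 4.51], [0.17, 1.92], [-2.96, 2.96]. Speed limits (rad/s): [2.39, 2.39, 3.14, 3.14, 3.14, 3.14, 3.14].

## Interface

Orientations are given as a unit quaternion [w, x, y, z].
In Python, from station import bot gives the robot as it stands. The module is installed in compiled form; this text tells all that it offers.
- The arm moves only by the tool step_arm, never from a script. Its argument "plan" is a list of rows, each a list of 6 numbers: the shift along the tool's x, y, z in units of 40 mm (1.0 is 40 mm), then the turn, a rotation vector about the tool's x, y, z in units of 360 degrees (1.0 is 360 degrees). In form: [[dx, dy, dz, ax, ay, az], ...]. A call has 1 to 8 rows; each row shifts and turns the commanded pose from where the row before left it, along the tool's axes as they then stand; what a row does not reach is not made up. A row lasts 1/8 s, in which the tool goes at most 62.5 mm and 10.7 degrees, less where a joint would pass 70% of its speed; a pose out of reach is approached as far as the arm can. A call with a number of a shift or a turn outside -1 to 1 is refused whole. A call with a gripper value outside its range is refused whole. "fingers" is the closure, from -1 (fully open) to 1 (shut), set as the call begins (left out, the last holds). The fingers move at their own pace and stop on an object; "force" is the grip in N (left out, the last holds). Time passes only in rows, so rows that do not move let the fingers close. It gives the time, the measured TCP pose, the force and the opening at its end, in the units of the state.
- bot.get_obs(): the state, without advancing time (a new reading comes with each control period).
- bot.read_camera(name): name is "side" or "top" or "wrist"; returns (picture, depth): 480x640x3 uint8, red, green, blue; 480x640 float32, m along the optical axis (not along the pixel's ray), 0 where there is no reading.
- bot.camera_model(name): a dict with "mtx" (3x3 intrinsics, pixels), "origin" and "rotation" of the camera in the world; the wrist camera has in their place "T_tool_cam" (4x4, takes a point from camera to tool coordinates, whose origin is the TCP and whose axes are the tool frame's). Camera axes: x right, y up, looking along -z (the intrinsics and any distortion apply to the point x, -y, -z); pixel columns grow to the right and rows downward; lengths in m; the calibration is good to about 2 mm. A picture is of the moment at which its call begins: read the wrist's pose just before it. camera_model takes no time and is no camera call.
- bot.hand_in(): hands the job in, once; it reports no verdict.
The state is a dict: "t": time; "q": joint angles; "joint_vel": joint speeds; "joint_torque": joint torques, N m; "eef_pos": TCP position; "tool_rot": TCP orientation; "contact_force": force on the tool from outside, world axes, zero at the start; "torque": the same for the moment, N m; "gripper_width": opening from 0.0 (shut) to 1.0 (fully open).
Only numpy, scipy, OpenCV 4.12 (cv2) and the standard library are available. Lean on these libraries where they do the work, as an engineer would, in place of code of your own. Each camera call takes 0.05 s, during which the arm holds its last target.

## Task

First throw the drive lever fully off, towards the robot. Then set every parts tray that is on the bench, kept upright, into the bay of its own colour with its lug over the grey beam, and lock it with the pin of the same colour: pass the pin's end through the lug's slot, slide its tip along the sole beneath until it drops into the hidden lock hole, and leave it fully down. When all the trays are locked, throw the lever fully on; do not disturb the bottle, jar or tweezers.

Things in the scene. Friction and masses are not known exactly. Their poses are not given: they have to be found in the camera images.
- frame: Fixed loading frame, 310 (y) x 140 mm (x); origin on the table below the middle bay's centre. Three bays 100 mm apart along y, marked by colour tabs: red y = -100, blue 0, yellow +100 mm. Bay floor 22 mm high; ribs beside each bay 30 mm high; rear stop (x = -47 to -54 mm) 34 mm high; at +x the grey locking beam, x = 47 to 86 mm, 57 mm high, with one open well per bay.
- stand: Fixed grey pin stand, 60 x 200 x 45 mm high, origin under its centre on the table, three holes 11 mm wide and 40 mm deep, 65 mm apart along its y; a pin stands loosely in each, in any order. Stands within 0.25 rad of square to the table.
- drive_base: Block of the agitator drive lever, fixed on the table; 70 x 50 x 25 mm; origin under its centre; the lever's pivot is 22 mm above it, along y; its x axis is the direction in which the lever is thrown on.
- drive (a joint): Drive lever angle, rad: 0 = off (leans to the block's -x, towards the robot), 1.0 = on (leans to +x); stays where it is left, light friction; starts on.
- drive_tip (a point): Centre of the black 26 mm ball at the lever's end, 80 mm from the pivot; moves with it.
- bay_red (a point): Centre of the red bay's floor (pocket 94 x 66 mm); axes as the frame's. The loaded red tray has its origin here, x along this x. The bay's well in the beam: x = 55 to 79, y = -26 to 26 mm from here; its flat sole lies 10 mm above this point. Its one lock hole, 11 mm along y x 13 mm along x, centred at x = 67 mm, y unknown (-13 to 13 mm, unseen, new each run), goes 32 mm down to the table.
- bay_blue (a point): Centre of the blue bay's floor (pocket 94 x 66 mm); axes as the frame's. The loaded blue tray has its origin here, x along this x. The bay's well in the beam: x = 55 to 79, y = -26 to 26 mm from here; its flat sole lies 10 mm above this point. Its one lock hole, 11 mm along y x 13 mm along x, centred at x = 67 mm, y unknown (-13 to 13 mm, unseen, new each run), goes 32 mm down to the table.
- bay_yellow (a point): Centre of the yellow bay's floor (pocket 94 x 66 mm); axes as the frame's. The loaded yellow tray has its origin here, x along this x. The bay's well in the beam: x = 55 to 79, y = -26 to 26 mm from here; its flat sole lies 10 mm above this point. Its one lock hole, 11 mm along y x 13 mm along x, centred at x = 67 mm, y unknown (-13 to 13 mm, unseen, new each run), goes 32 mm down to the table.
- tray_red: Loose steel tray, red grip bar (may be absent), 0.2 to 0.4 kg: body 90 (x) x 60 (y) x 36 mm high, origin at the centre of its underside. Grip bar along x over its middle: 50 long, 14 thick, 46 to 72 mm above the underside. Flat lug at the +x end, out to x = 84 mm, top 40 mm above the underside, 4 mm thick, with a through slot. In its bay it has 2 mm play along x, 3 mm along y.
- slot_red (a point): Centre of the eyelet slot of the red tray, on the lug's top (x = 67, z = 40 mm in the tray). The slot is 12 mm along the tray's x and 48 mm along its y. In the bay it lies over the well, 30 mm above the sole.
- tray_blue: Loose steel tray, blue grip bar (may be absent), 0.2 to 0.4 kg: body 90 (x) x 60 (y) x 36 mm high, origin at the centre of its underside. Grip bar along x over its middle: 50 long, 14 thick, 46 to 72 mm above the underside. Flat lug at the +x end, out to x = 84 mm, top 40 mm above the underside, 4 mm thick, with a through slot. In its bay it has 2 mm play along x, 3 mm along y.
- slot_blue (a point): Centre of the eyelet slot of the blue tray, on the lug's top (x = 67, z = 40 mm in the tray). The slot is 12 mm along the tray's x and 48 mm along its y. In the bay it lies over the well, 30 mm above the sole.
- tray_yellow: Loose steel tray, yellow grip bar (may be absent), 0.2 to 0.4 kg: body 90 (x) x 60 (y) x 36 mm high, origin at the centre of its underside. Grip bar along x over its middle: 50 long, 14 thick, 46 to 72 mm above the underside. Flat lug at the +x end, out to x = 84 mm, top 40 mm above the underside, 4 mm thick, with a through slot. In its bay it has 2 mm play along x, 3 mm along y.
- slot_yellow (a point): Centre of the eyelet slot of the yellow tray, on the lug's top (x = 67, z = 40 mm in the tray). The slot is 12 mm along the tray's x and 48 mm along its y. In the bay it lies over the well, 30 mm above the sole.
- pin_red: Steel locking pin with red head, 60 g: origin at the tip, z along the pin towards the head. Shaft 8 mm thick, 85 mm long, tip bevelled to 5 mm; head a cylinder 20 mm across and 40 mm long, from 85 to 125 mm above the tip. Starts upright in the stand, tip 5 mm above the table. Locked, its tip is on the table, 32 mm below the sole, and it stands loosely, leaning a little.
- pin_blue: Steel locking pin with blue head, 60 g: origin at the tip, z along the pin towards the head. Shaft 8 mm thick, 85 mm long, tip bevelled to 5 mm; head a cylinder 20 mm across and 40 mm long, from 85 to 125 mm above the tip. Starts upright in the stand, tip 5 mm above the table. Locked, its tip is on the table, 32 mm below the sole, and it stands loosely, leaning a little.
- pin_yellow: Steel locking pin with yellow head, 60 g: origin at the tip, z along the pin towards the head. Shaft 8 mm thick, 85 mm long, tip bevelled to 5 mm; head a cylinder 20 mm across and 40 mm long, from 85 to 125 mm above the tip. Starts upright in the stand, tip 5 mm above the table. Locked, its tip is on the table, 32 mm below the sole, and it stands loosely, leaning a little.
- amber_bottle: Bystander: amber glass bottle, white cap, 64 mm across, 130 mm high, origin under its centre.
- parts_jar: Bystander: clear jar with metal lid, 56 mm across, 50 mm high, origin under its centre.
- tweezers: Bystander: brass tweezers, 130 mm long, lying flat.
Not all that is in view belongs to the job. What is shaped like the tray_blue but green is not meant. What is shaped like the pin_blue but turquoise or white is not meant.

How it is judged:
By the outcome, as a careful person would: the job done as asked, in the order asked, and still so for the second after the job is handed in, with the robot touching nothing.
Of tray_red, tray_blue, tray_yellow only 2 to 3 are there at a start; the rules pass over those that are not, and their reading is None.
At some moment in a run one of tray_red, tray_blue, tray_yellow may be knocked a few centimetres aside while the robot is not near it.
It also fails if it takes over 210 s, if anything falls off the work surface, if the arm or the gripper's body presses on something with over 40 N, if the wrist force passes 120 N, or if a joint passes its speed limit or range.

## Working session

There is one attempt and no reset: what is moved stays moved. The work goes in short steps, Python scripts to look and compute and a tool call to move; the robot and the scene stay as the last step left them, time stands still between calls to the robot, and variables do not carry over. Pictures are saved under pics/ and viewed, and the job is handed in when it is done.

Besides the shell and the picture viewer there is one more tool, called after "Request:" as name(argument=value, ...) on one line, values as JSON. step_arm: Moves the arm, as the interface text tells. Shifts and turns lie within -1 to 1; 1 stands for 40 mm of shift or 360 degrees of turn. Its arguments: {"type":"object","properties":{"plan":{"type":"array"},"fingers":{"type":"number"},"force":{"type":"number"}},"required":["plan"]}

```bash
mkdir -p pics; python3 - <<'E'
from station import bot
import cv2,numpy as np
o=bot.get_obs();print(o)
for n in("side","top","wrist"):
    m=bot.camera_model(n);print(n,m)
    p,d=bot.read_camera(n);cv2.imwrite(f"pics/a_{n}.png",p[:,:,::-1]);np.save(f"a_{n}.npy",d)
print(bot.get_obs()['t'],bot.pinch_z)
E
```

```text
{'t': 0.0, 'q': array([-1.27512197,  0.47783055,  0.02232841,  1.5564728 , -0.01148638,
        1.10931085, -0.08311556]), 'joint_vel': array([-1.10871727e-03,  2.69232361e-05,  4.02551240e-04,  7.89474362e-04,
        4.68085931e-04,  9.25553742e-04, -1.94783751e-03]), 'joint_torque': array([-2.95011150e-04, -5.96457517e+01,  1.60820983e+00, -2.81184840e+01,
        1.25366074e-02,  9.50599322e-03, -1.98860960e-05]), 'eef_pos': array([0.26495114, 0.62008282, 0.19079615]), 'tool_rot': array([ 0.69266452,  0.14111597,  0.69282873, -0.14244472]), 'contact_force': array([0.25151083, 0.45184451, 0.21852609]), 'torque': array([0.04371734, 0.01459453, 0.04479119]), 'gripper_width': 1.0006268719912828}
side {'mtx': array([[575.42668648,   0.        , 318.52645266],
       [  0.        , 575.42668648, 233.99045107],
       [  0.        ,   0.        ,   1.        ]]), 'origin': array([ 0.44252854, -0.8044481 ,  0.92067266]), 'rotation': array([ 0.93290591,  0.35642268, -0.02332188, -0.04588596])}
top {'mtx': array([[487.34685664,   0.        , 314.45872849],
       [  0.        , 487.34685664, 239.48068094],
       [  0.        ,   0.        ,   1.        ]]), 'origin': array([ 0.2741232 , -0.03941689,  1.28857037]), 'rotation': array([-0.67297689, -0.0694029 ,  0.07658385,  0.73240717])}
wrist {'mtx': array([[396.64096822,   0.        , 321.52396238],
       [  0.        , 396.64096822, 237.92637678],
       [  0.        ,   0.        ,   1.        ]]), 'T_tool_cam': array([[-6.11173629e-04,  2.76971091e-01, -9.60878057e-01,
        -1.80985336e-01],
       [ 9.99999719e-01,  5.86623712e-04, -4.66964194e-04,
        -1.51707785e-04],
       [ 4.34338270e-04, -9.60878073e-01, -2.76971372e-01,
        -7.03598855e-02],
       [ 0.00000000e+00,  0.00000000e+00,  0.00000000e+00,
         1.00000000e+00]])}
0.15 0.0187
```

View pics/a_top.png

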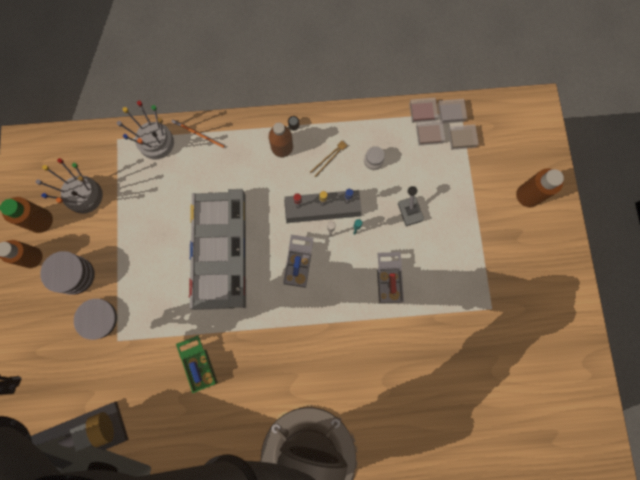

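View pics/a_side.png

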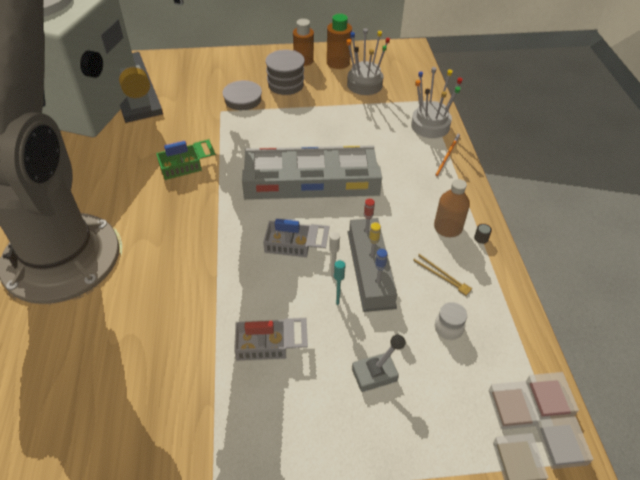

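View pics/a_wrist.png

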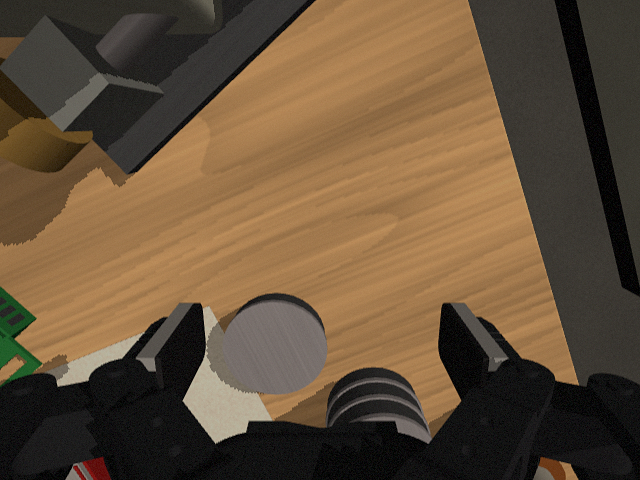

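The top view shows the frame at (217,250) with its tabs on the left and beam on the right. The blue tray is at (297,267) and the red tray at (390,285). The pins in the stand are red (297,198), yellow (323,196) and blue (349,193). The lever is at (412,208).

Possible mix-ups:
- Green tray with a blue bar at (197,365): not meant.
- White pin at (331,228) and turquoise pin at (358,226): not meant.
- Yellow tray: none in view.

I'll take the red and blue trays and the red and blue pins in the stand, and check them in a crop.

```bash
cat > lib.py <<'E'
import numpy as np,cv2
from scipy.spatial.transform import Rotation as R
from station import bot
def Q(q): return R.from_quat([q[1],q[2],q[3],q[0]])
def cam(n,obs=None):
    m=bot.camera_model(n);K=m["mtx"]
    if n=="wrist":
        o=obs;T=m["T_tool_cam"];Rt=Q(o["tool_rot"]).as_matrix()
        return K,Rt@T[:3,:3],Rt@T[:3,3]+o["eef_pos"]
    return K,Q(m["rotation"]).as_matrix(),np.array(m["origin"])
def ray(c,u,v):
    K,Rm,o=c
    d=np.stack([(np.asarray(u,float)-K[0,2])/K[0,0],-(np.asarray(v,float)-K[1,2])/K[1,1],-np.ones_like(np.asarray(u,float))],-1)
    return d@Rm.T
def plane(c,u,v,z):
    d=ray(c,u,v);return c[2]+d*((z-c[2][2])/d[...,2])[...,None]
def deproj(c,u,v,D): return c[2]+ray(c,u,v)*np.asarray(D)[...,None]
def cloud(c,D):
    v,u=np.mgrid[0:480,0:640];return deproj(c,u,v,D)
def proj(c,p):
    K,Rm,o=c;q=(np.asarray(p)-o)@Rm
    return np.stack([K[0,0]*q[...,0]/-q[...,2]+K[0,2],K[1,1]*-q[...,1]/-q[...,2]+K[1,2]],-1)
def tri(cs,uvs):
    A=np.zeros((3,3));b=np.zeros(3)
    for c,uv in zip(cs,uvs):
        d=ray(c,*uv);d/=np.linalg.norm(d);P=np.eye(3)-np.outer(d,d);A+=P;b+=P@c[2]
    return np.linalg.solve(A,b)
def hsv(img,lo,hi): 
    return cv2.inRange(cv2.cvtColor(img,cv2.COLOR_RGB2HSV),np.array(lo),np.array(hi))
E
python3 - <<'E'
from lib import *
im={n:cv2.imread(f"pics/a_{n}.png")[:,:,::-1].copy() for n in("top","side")}
cv2.imwrite("pics/b1.png",cv2.resize(im["top"][120:320,170:450],None,fx=2.8,fy=2.8,interpolation=cv2.INTER_CUBIC)[:,:,::-1])
cv2.imwrite("pics/b2.png",cv2.resize(im["side"][130:400,230:500],None,fx=2.2,fy=2.2,interpolation=cv2.INTER_CUBIC)[:,:,::-1])
cols={"red":((0,130,60),(6,255,255)),"red2":((174,130,60),(180,255,255)),"blue":((108,110,50),(130,255,255)),"yellow":((20,130,90),(32,255,255))}
for n in im:
    c=cam(n);D=np.load(f"a_{n}.npy");P=cloud(c,D)
    for k,(lo,hi) in cols.items():
        m=hsv(im[n],lo,hi);N,L,S,C=cv2.connectedComponentsWithStats(m)
        for i in range(1,N):
            if S[i,4]>=12:
                q=P[(L==i)&(D>0)]
                print(n,k,S[i],C[i].round(1),np.median(q,0).round(3),q[:,2].max().round(3))
E
```

```text
top red [137 101   5   5  18] [139.1 102.9] [0.909 0.357 0.136] 0.143
top red [ 58 159   4   4  13] [ 59.5 160.4] [0.77  0.556 0.137] 0.141
top red [294 194   7   7  38] [296.9 197.1] [ 0.627 -0.028  0.128] 0.136
top red [389 274   7  19  84] [392.5 282.8] [ 0.402 -0.248  0.071] 0.076
top blue [347 190   5   5  23] [349.  192.2] [ 0.63  -0.157  0.128] 0.133
top blue [294 257   6  12  48] [296.7 262.4] [ 0.474 -0.013  0.07 ] 0.076
top blue [190 363  10  19  95] [194.2 372.1] [0.228 0.254 0.07 ] 0.079
top yellow [123 107   5   5  18] [124.7 109.2] [0.895 0.393 0.136] 0.141
top yellow [ 43 166   5   4  15] [ 44.9 167.2] [0.755 0.591 0.135] 0.139
top yellow [320 192   7   9  50] [322.9 195.5] [ 0.626 -0.092  0.127] 0.134
top yellow [192 206   1  12  12] [192.  211.5] [0.639 0.255 0.034] 0.036
top yellow [201 356   5   7  23] [202.7 359.1] [0.256 0.247 0.005] 0.021
side red [457  77   6   7  29] [459.1  80.1] [0.912 0.358 0.138] 0.142
side red [257 185  21   6 110] [267.2 187.9] [0.434 0.131 0.035] 0.045
side red [366 199   8   7  49] [369.4 202. ] [ 0.63  -0.028  0.131] 0.135
side red [3
[... 408 characters left out ...]
0.758 0.595 0.136] 0.142
side yellow [119  67  28  19 232] [131.3  74.3] [0.121 0.464 0.13 ] 0.138
side yellow [447  69   6   7  32] [449.4  71.9] [0.897 0.396 0.137] 0.142
side yellow [442  92   5   3  12] [443.6  92.8] [0.86  0.307 0.139] 0.141
side yellow [165 163   6   3  15] [167.5 164.1] [0.202 0.263 0.008] 0.01
side yellow [346 182  22   7 128] [356.4 185.4] [0.632 0.121 0.036] 0.052
side yellow [371 223   9   8  65] [375.  226.4] [ 0.631 -0.093  0.131] 0.134
side yellow [370 232   9   9  61] [373.9 235.7] [ 0.629 -0.098  0.111] 0.121
side yellow [450 281  21  13 103] [461.9 287.3] [ 0.804 -0.159  0.007] 0.011
side yellow [273 337   8   5  15] [276.9 338.9] [ 0.434 -0.241  0.007] 0.01
```

View pics/b1.png

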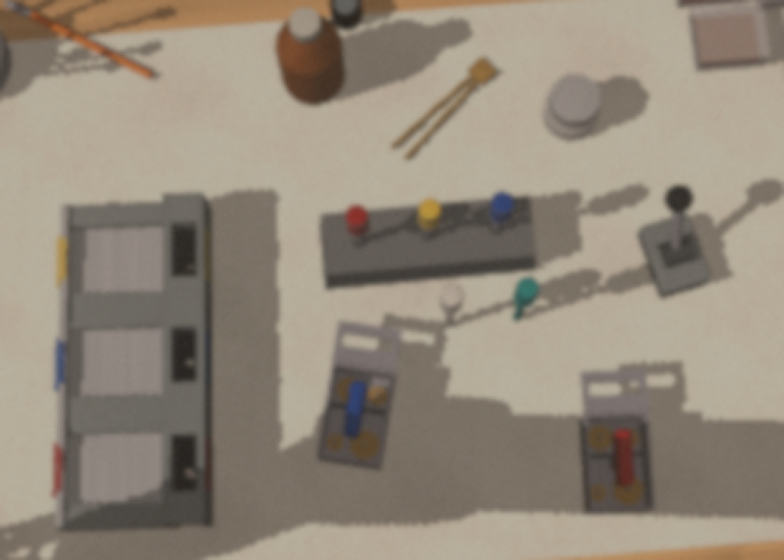

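View pics/b2.png

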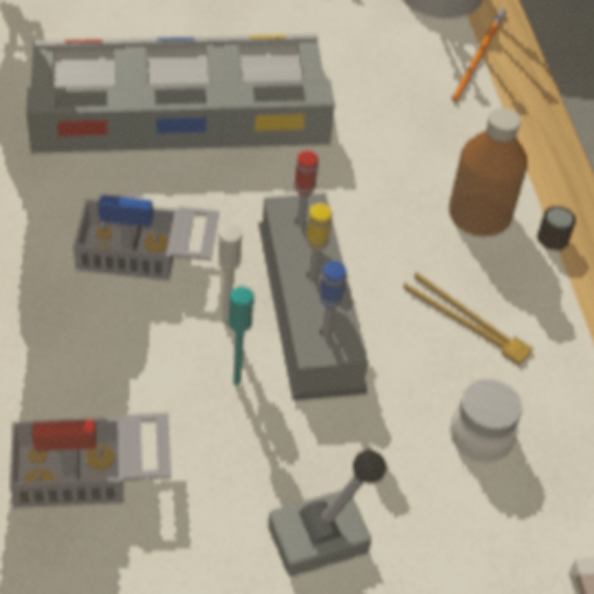

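Both crops confirm the choices by colour and shape. Next I'll measure the frame, lever, trays and pins.

```bash
python3 - <<'E'
from lib import *
im={n:cv2.imread(f"pics/a_{n}.png")[:,:,::-1].copy() for n in("top","side")}
for n in im:
    c=cam(n);D=np.load(f"a_{n}.npy");P=cloud(c,D)
    print("==",n)
    def box(sel):
        q=P[sel&(D>0)][:,:2]
        q=q.astype(np.float32);r=cv2.minAreaRect(q*1000);return len(q),np.round(r[0],1),np.round(r[1],1),round(r[2],1)
    X,Y,Z=P[...,0],P[...,1],P[...,2]
    reg=lambda a,b,c_,d:(X>a)&(X<b)&(Y>c_)&(Y<d)
    print("table z",np.median(Z[reg(.7,.75,0,.1)]))
    f=reg(.33,.75,.08,.30)
    print("beam",box(f&(Z>.052)&(Z<.062)))
    print("floor/tops z", [np.median(Z[f&(Z>a)&(Z<b)]).round(4) for a,b in((.018,.026),(.027,.032),(.052,.062))])
    s=reg(.55,.70,-.22,.03)
    print("stand",box(s&(Z>.040)&(Z<.050)))
    print("drive base",box(reg(.53,.68,-.36,-.23)&(Z>.021)&(Z<.029)))
    blk=(im[n].max(2)<60)&reg(.5,.72,-.38,-.23)&(Z>.07)
    print("ball",P[blk].mean(0),Z[blk].max(),blk.sum(),np.argwhere(blk).mean(0))
    for nm,(a,b,c_,d) in {"red":(.33,.51,-.30,-.20),"blue":(.38,.56,-.06,.03)}.items():
        t=reg(a,b,c_,d)
        print(nm,"bar",box(t&(Z>.066)&(Z<.08)),"lug",box(t&(Z>.036)&(Z<.044)),"all",box(t&(Z>.031)&(Z<.045)))
    for nm,(a,b,c_,d) in {"pr":(.6,.66,-.06,0),"py":(.6,.66,-.12,-.065),"pb":(.6,.66,-.19,-.125),"white":(.5,.6,-.10,-.045),"turq":(.5,.6,-.18,-.11)}.items():
        t=reg(a,b,c_,d)&(Z>.1); h=Z[t].max() if t.any() else None
        print(nm,h,P[t&(Z>h-.008)].mean(0).round(4) if h else "")
    # frame tabs
E
```

```text
== top
table z -0.0007602074110297785
beam (1158, array([532.4, 142.1]), array([ 37.9, 309.2]), 87.2)
floor/tops z [np.float64(0.0214), np.float64(0.0294), np.float64(0.0557)]
stand (1318, array([606.1, -93. ]), array([109.8, 200.3]), 0.1)
drive base (300, array([ 597.5, -328.3]), array([69.5, 50.2]), 11.9)
ball [ 0.62724508 -0.31922539  0.10430553] 0.10921281954160955 35 [190.62857143 411.91428571]
red bar (108, array([ 402.6, -249.3]), array([14.5, 48.6]), 86.8) lug (275, array([ 421.9, -250.2]), array([ 60.2, 129.2]), 87.2) all (428, array([ 421.8, -250.3]), array([ 60.5, 129.3]), 87.2)
blue bar (101, array([466.6, -11. ]), array([13.8, 49.5]), 76.5) lug (254, array([486.5, -16.1]), array([ 59.7, 127.6]), 76.1) all (395, array([486. , -16.1]), array([ 60. , 129.8]), 76.1)
pr 0.13567805113317277 [ 0.6277 -0.0275  0.1299]
py 0.1336734657721037 [ 0.6296 -0.0934  0.129 ]
pb 0.1328693756221928 [ 0.6297 -0.1569  0.1285]
white 0.12532749967377232 [ 0.5502 -0.0977  0.1225]
turq 0.12794703682859332 [ 0.5515 -0.1628  0.1235]
== side
table z 0.0024964354398538946
beam (1562, array([533.7, 145. ]), array([ 50. , 310.2]), 86.2)
floor/tops z [np.float64(0.0233), np.float64(0.03), np.float64(0.058)]
stand (1918, array([606.3, -89.8]), array([112.8, 204.4]), 0.3)
drive base (744, array([ 599.5, -326.1]), array([71.1, 52.2]), 12.8)<stdin>:19: RuntimeWarning: Mean of empty slice.
  ret = um.true_divide(
Traceback (most recent call last):
ValueError: zero-size array to reduction operation maximum which has no identity
```

```bash
cat >> lib.py <<'E'
def go(xyz,yaw=None,o=None):
    """yaw (deg) of tool y; picks the nearer half turn. prints turn units (about tool x etc) and shift in units AFTER the turn"""
    o=o or bot.get_obs();Rc=Q(o["tool_rot"]);Rm=Rc.as_matrix()
    a0=np.degrees(np.arctan2(Rm[1,1],Rm[0,1]));yaw=a0 if yaw is None else yaw
    a=np.radians(yaw);Rt=np.array([[0,np.cos(a),np.sin(a)],[0,np.sin(a),-np.cos(a)],[-1,0,0]])
    rv=(Rc.inv()*R.from_matrix(Rt)).as_rotvec()/(2*np.pi)
    d=np.array(xyz)-o["eef_pos"]
    print("t",round(o["t"],2),"pos",o["eef_pos"].round(4),"yaw",a0.round(1),"q",o["q"].round(2),"F",o["contact_force"].round(1),"w",round(o["gripper_width"],3))
    print(" turn",rv.round(4),"rows>=",(np.abs(rv).max()*360/10.7).round(1)," shift units after turn",(Rt.T@d/.04).round(3)," (in current axes",(Rm.T@d/.04).round(3),")")
E
python3 -c "
from lib import *
go([.677,-.310,.2],-77.6);go([.677,-.310,.2],102.4)"
```

```text
t 0.15 pos [0.265  0.6203 0.1911] yaw 66.9 q [-1.28  0.48  0.02  1.56 -0.01  1.11 -0.08] F [ 0.7 -0.2 -0.4] w 0.996
 turn [4.013e-01 3.000e-04 1.000e-04] rows>= 13.5  shift units after turn [-0.223 24.925 -5.065]  (in current axes [ -0.197 -17.34   18.608] )
t 0.15 pos [0.265  0.6203 0.1911] yaw 66.9 q [-1.28  0.48  0.02  1.56 -0.01  1.11 -0.08] F [ 0.7 -0.2 -0.4] w 0.996
 turn [-0.0987 -0.      0.0002] rows>= 3.3  shift units after turn [ -0.223 -24.925   5.065]  (in current axes [ -0.197 -17.34   18.608] )
```

Request:
step_arm(plan=[[-0.2, 0, 0, -0.025, 0, 0], [-0.2, 0, 0, -0.025, 0, 0], [0, -0.3, 0, -0.025, 0, 0], [0, -0.6, 0.1, -0.0237, 0, 0], [0, -1, 0.2, 0, 0, 0], [0, -1, 0.2, 0, 0, 0], [0, -1, 0.2, 0, 0, 0], [0, -1, 0.2, 0, 0, 0]], fingers=1, force=40)

```text
t: 1.15
eef_pos: [0.3358, 0.4342, 0.2076]
tool_rot: [0.703, -0.076, 0.703, 0.076]
contact_force: [0.6, -0.1, 0.5]
gripper_width: 0.001
```

Request:
step_arm(plan=[[0, -1, 0.2, 0, 0, 0], [0, -1, 0.2, 0, 0, 0], [0, -1, 0.2, 0, 0, 0], [0, -1, 0.2, 0, 0, 0], [0, -1, 0.2, 0, 0, 0], [0, -1, 0.2, 0, 0, 0], [0, -1, 0.2, 0, 0, 0], [0, -1, 0.2, 0, 0, 0]])

```text
t: 2.15
eef_pos: [0.4668, 0.1356, 0.2077]
tool_rot: [0.703, -0.076, 0.703, 0.076]
contact_force: [0.2, -0.5, 0.1]
gripper_width: -0.002
```

Request:
step_arm(plan=[[0, -1, 0.2, 0, 0, 0], [0, -1, 0.2, 0, 0, 0], [0, -1, 0.2, 0, 0, 0], [0, -1, 0.2, 0, 0, 0], [0, -1, 0.2, 0, 0, 0], [0, -1, 0.2, 0, 0, 0], [0, -1, 0.2, 0, 0, 0], [0, -1, 0.2, 0, 0, 0]])

```text
t: 3.15
eef_pos: [0.598, -0.163, 0.2075]
tool_rot: [0.703, -0.076, 0.703, 0.077]
contact_force: [0.6, -0.4, 0.9]
gripper_width: -0.001
```

```bash
python3 - <<'E'
from lib import *
o=bot.get_obs();go([.677,-.310,.2],102.4,o)
p,d=bot.read_camera("wrist");c=cam("wrist",o);P=cloud(c,d)
cv2.imwrite("pics/c1.png",p[:,:,::-1])
X,Y,Z=P[...,0],P[...,1],P[...,2]
s=(X>.5)&(X<.72)&(Y>-.40)&(Y<-.23)&(d>0)
r=cv2.minAreaRect((P[s&(Z>.021)&(Z<.029)][:,:2]*1000).astype(np.float32));print("base",r)
b=s&(Z>.085);print("ball",P[b].mean(0),Z[b].max(),b.sum())
E
```

```text
t 3.15 pos [ 0.598  -0.163   0.2075] yaw 102.4 q [-0.09  0.38  0.33  1.69 -0.14  1.09  2.08] F [ 0.6 -0.4  0.9] w -0.001
 turn [ 0.     -0.0001 -0.0001] rows>= 0.0  shift units after turn [ 0.188 -4.015  1.14 ]  (in current axes [ 0.186 -4.015  1.139] )
base ((598.1102294921875, -326.3343200683594), (68.53367614746094, 50.64543914794922), 12.336302757263184)
ball [ 0.62831803 -0.31638403  0.10097617] 0.10790952398801562 1028
```

View pics/c1.png

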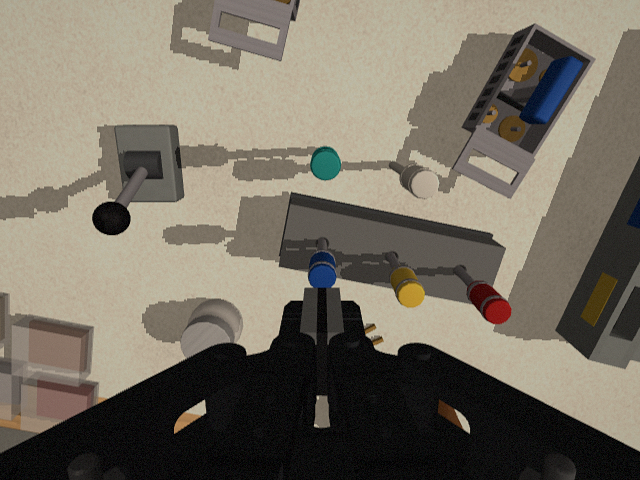

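The wrist view agrees with the other cameras. The lever ball is at (111,218) and its block at (148,160). I'll move beyond the ball, go down and push.

Request:
step_arm(plan=[[0, -1, 0.31, 0, 0, 0], [0, -1, 0.31, 0, 0, 0], [0, -1, 0.31, 0, 0, 0], [0, -1, 0.31, 0, 0, 0], [0.6, 0, 0, 0, 0, 0], [0.9, 0, 0, 0, 0, 0], [0.9, 0, 0, 0, 0, 0], [0.8, 0, 0, 0, 0, 0]])

```text
t: 4.2
eef_pos: [0.68, -0.3069, 0.0779]
tool_rot: [0.703, -0.076, 0.703, 0.077]
contact_force: [-0.2, -0.4, 0.2]
gripper_width: -0.0
```

Request:
step_arm(plan=[[0, 0, -0.3, 0, 0, 0], [0, 0, -0.3, 0, 0, 0], [0, 0, -0.3, 0, 0, 0], [0, 0, -0.3, 0, 0, 0], [0, 0, -0.3, 0, 0, 0], [0, 0, -0.3, 0, 0, 0]])

```text
t: 4.95
eef_pos: [0.6094, -0.3232, 0.0801]
tool_rot: [0.703, -0.076, 0.703, 0.076]
contact_force: [0.4, 0.4, 0.2]
gripper_width: -0.0
```

Request:
step_arm(plan=[[0, 0, -0.25, 0, 0, 0], [0, 0, -0.2, 0, 0, 0], [0, 0, -0.1, 0, 0, 0]])

```text
t: 5.32
eef_pos: [0.5883, -0.3279, 0.0798]
tool_rot: [0.703, -0.076, 0.703, 0.076]
contact_force: [0.4, -0.0, 0.1]
gripper_width: 0.0
```

Request:
step_arm(plan=[[0, 0, -0.1, 0, 0, 0], [0, 0, -0.1, 0, 0, 0]])

```text
t: 5.58
eef_pos: [0.5809, -0.3293, 0.0797]
tool_rot: [0.703, -0.076, 0.703, 0.077]
contact_force: [-0.2, 0.3, -0.5]
gripper_width: 0.003
```

Request:
step_arm(plan=[[0, 0, -0.1, 0, 0, 0], [0, 0, -0.1, 0, 0, 0]])

```text
t: 5.82
eef_pos: [0.5729, -0.3312, 0.0798]
tool_rot: [0.703, -0.076, 0.703, 0.076]
contact_force: [-0.4, 0.2, -0.1]
gripper_width: -0.003
```

```bash
python3 - <<'E'
from lib import *
p,d=bot.read_camera("side")
cv2.imwrite("pics/d1.png",cv2.resize(p[280:420,300:500],None,fx=3,fy=3)[:,:,::-1])
E
```

```text
(no output)
```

View pics/d1.png

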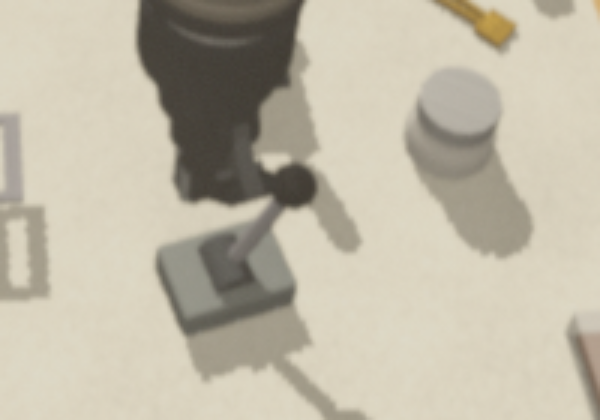

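```bash
python3 - <<'E'
from lib import *
o=bot.get_obs();c=cam("side")
e=o["eef_pos"]
for q in (e,[.632,-.318,.092],[.598,-.326,.025]):
    uv=proj(c,np.array(q));print(uv,(uv-[300,280])*3)
p,d=bot.read_camera("top");cv2.imwrite("pics/d2.png",cv2.resize(p[150:300,320:500],None,fx=3.5,fy=3.5)[:,:,::-1])
ct=cam("top")
uv=proj(ct,e);print((uv-[320,150])*3.5)
p,d=bot.read_camera("wrist");cv2.imwrite("pics/d3.png",p[:,:,::-1])
E
```

```text
[361.87657651 355.93060998] [185.62972954 227.79182994]
[396.79584366 341.93115215] [290.38753098 185.79345645]
[374.01296128 367.98283237] [222.03888384 263.9484971 ]
[341.13060808 222.75233633]
```

View pics/d2.png

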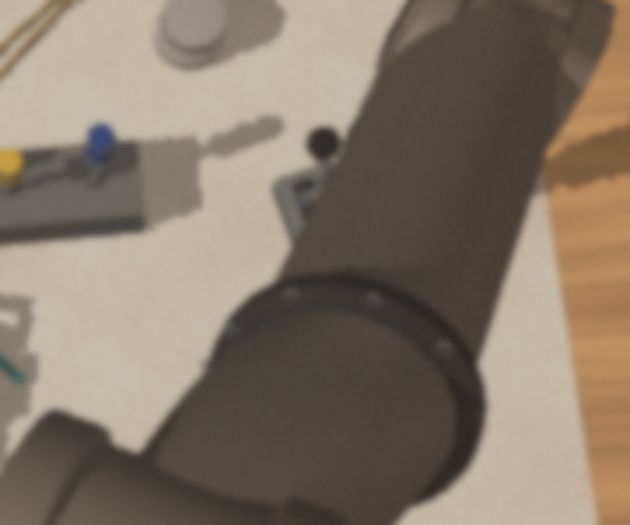

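View pics/d3.png

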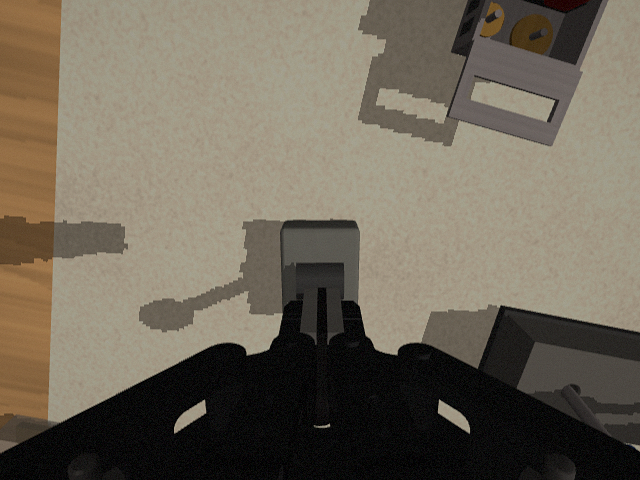

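```bash
python3 - <<'E'
from lib import *
o=bot.get_obs();c=cam("wrist",o)
print("TCP in wrist img",proj(c,o["eef_pos"]), "pinch",proj(c,o["eef_pos"]+[0,0,.0187]))
p,d=bot.read_camera("wrist");P=cloud(c,d)
T=Q(o["tool_rot"]).as_matrix();L=(P-o["eef_pos"])@T*1000
for v in range(270,440,12): print(v,[ (u,L[v,u].round(0).tolist(),round(float(P[v,u,2]),3)) for u in(300,322,340) if d[v,u]>0])
p,d=bot.read_camera("side");cs=cam("side");P=cloud(cs,d)
dark=(p.max(2)<75)&(P[...,1]<-.2)&(P[...,0]>.5)&(P[...,0]<.72)&(d>0)
q=P[dark];
for z0 in np.arange(.06,.16,.01):
    s=q[(q[:,2]>z0)&(q[:,2]<z0+.01)]
    if len(s):print(z0.round(2),len(s),s.min(0).round(3),s.max(0).round(3))
E
```

```text
TCP in wrist img [321.64083716 273.79435335] pinch [321.68573517 289.19278546]
270 [(300, [50.0, -13.0, 17.0], 0.03), (322, [50.0, 0.0, 17.0], 0.03), (340, [49.0, 11.0, 16.0], 0.031)]
282 [(300, [45.0, -13.0, 23.0], 0.035), (322, [46.0, 0.0, 23.0], 0.033), (340, [47.0, 11.0, 24.0], 0.033)]
294 [(300, [47.0, -13.0, 32.0], 0.032), (322, [-48.0, 0.0, -11.0], 0.128), (340, [47.0, 12.0, 32.0], 0.033)]
306 [(300, [-50.0, -8.0, -7.0], 0.13), (322, [-59.0, 0.0, -11.0], 0.138), (340, [-58.0, 6.0, -11.0], 0.137)]
318 [(300, [-58.0, -7.0, -6.0], 0.138), (322, [-67.0, 0.0, -11.0], 0.147), (340, [-67.0, 6.0, -11.0], 0.147)]
330 [(300, [-75.0, -7.0, -11.0], 0.155), (322, [-75.0, 0.0, -11.0], 0.155), (340, [-75.0, 5.0, -11.0], 0.155)]
342 [(300, [-83.0, -6.0, -12.0], 0.163), (322, [-76.0, 0.0, -8.0], 0.155), (340, [-82.0, 5.0, -12.0], 0.162)]
354 [(300, [-89.0, -6.0, -12.0], 0.169), (322, [-76.0, 0.0, -4.0], 0.156), (340, [-89.0, 5.0, -12.0], 0.169)]
366 [(300, [-95.0, -5.0, -12.0], 0.175), (322, [-75.0, 0.0, 1.0], 0.155), (340, [-95.0, 4.0, -13.0], 0.175)]
378 [(300, [-106.0, -5.0, -17.0], 0.186),
[... 249 characters left out ...]
.105), (340, [-105.0, 4.0, -10.0], 0.185)]
414 [(300, [-112.0, -5.0, -12.0], 0.191), (322, [-26.0, 0.0, 59.0], 0.106), (340, [-108.0, 4.0, -9.0], 0.187)]
426 [(300, [-113.0, -5.0, -10.0], 0.193), (322, [81.0, 0.0, 161.0], -0.001), (340, [-112.0, 4.0, -10.0], 0.192)]
438 [(300, [-117.0, -4.0, -11.0], 0.197), (322, [-117.0, -0.0, -11.0], 0.197), (340, [-117.0, 3.0, -11.0], 0.197)]
0.09 17 [ 0.622 -0.332  0.095] [ 0.64  -0.325  0.1  ]
0.1 95 [ 0.621 -0.332  0.1  ] [ 0.641 -0.316  0.11 ]
0.11 4 [ 0.628 -0.325  0.11 ] [ 0.633 -0.32   0.11 ]
0.13 3 [ 0.57  -0.345  0.135] [ 0.573 -0.343  0.139]
0.14 4 [ 0.569 -0.346  0.14 ] [ 0.571 -0.341  0.148]
0.15 1 [ 0.569 -0.341  0.155] [ 0.569 -0.341  0.155]
```

```bash
python3 - <<'E'
from lib import *
T=np.array(bot.camera_model("wrist")["T_tool_cam"]);K=bot.camera_model("wrist")["mtx"]
c=(K,T[:3,:3],T[:3,3])
d=np.load("a_wrist.npy");L=cloud(c,d)*1000
for v in range(300,360,8): print(v,[(u,L[v,u].round(0).tolist()) for u in(160,175,190,200,445,455,470)])
print(proj(c,np.array([[0,0,0],[-.0187,0,0],[-.0317,.042,-.011],[-.013,.042,-.011]])))
E
```

```text
300 [(160, [192.0, -165.0, 103.0]), (175, [192.0, -150.0, 104.0]), (190, [191.0, -134.0, 103.0]), (200, [193.0, -125.0, 104.0]), (445, [193.0, 127.0, 104.0]), (455, [193.0, 137.0, 104.0]), (470, [192.0, 152.0, 104.0])]
308 [(160, [192.0, -167.0, 113.0]), (175, [-61.0, -49.0, -12.0]), (190, [-60.0, -44.0, -11.0]), (200, [-54.0, -43.0, -8.0]), (445, [-57.0, 42.0, -10.0]), (455, [-61.0, 44.0, -11.0]), (470, [192.0, 153.0, 113.0])]
316 [(160, [193.0, -168.0, 122.0]), (175, [-65.0, -47.0, -11.0]), (190, [-64.0, -43.0, -10.0]), (200, [-55.0, -43.0, -6.0]), (445, [-57.0, 42.0, -7.0]), (455, [-65.0, 43.0, -11.0]), (470, [-67.0, 47.0, -12.0])]
324 [(160, [-63.0, -53.0, -7.0]), (175, [-70.0, -45.0, -11.0]), (190, [-65.0, -43.0, -8.0]), (200, [-56.0, -43.0, -3.0]), (445, [-58.0, 43.0, -4.0]), (455, [-67.0, 42.0, -9.0]), (470, [-72.0, 45.0, -11.0])]
332 [(160, [-76.0, -48.0, -11.0]), (175, [-77.0, -43.0, -12.0]), (190, [-66.0, -43.0, -6.0]), (200, [-56.0, -43.0, -0.0]), (445, [-58.0, 43.0, -1.0]), (455, [-68.0, 43.0, -6.0]), (470, [-76.0, 44.0, -11.0])]
340 [(160, [-81.0, -46.0, -11.0]), (175, [-79.0, -43.0, -10.0]), (190, [-67.0, -43.0, -3.0]), (200, [-57.0, -43.0, 3.0]), (445, [-59.0, 43.0, 2.0]), (455, [-68.0, 43.0, -4.0]), (470, [-80.0, 43.0, -11.0])]
348 [(160, [-84.0, -45.0, -11.0]), (175, [-79.0, -43.0, -8.0]), (190, [-68.0, -42.0, -1.0]), (200, [-57.0, -43.0, 6.0]), (445, [-60.0, 43.0, 4.0]), (455, [-69.0, 43.0, -2.0]), (470, [-181.0, -0.0, -70.0])]
356 [(160, [-89.0, -43.0, -11.0]), (175, [-78.0, -43.0, -5.0]), (190, [-68.0, -43.0, 2.0]), (200, [-60.0, -42.0, 7.0]), (445, [-61.0, 42.0, 6.0]), (455, [-69.0, 43.0, 1.0]), (470, [-80.0, 43.0, -6.0])]
[[321.64088677 273.79484068]
 [321.68590378 289.19379757]
 [425.86677186 276.83590675]
 [415.29747075 261.34202954]]
```

The commanded "TCP" lies about 48 mm beyond the real fingertips. The wrist depth shows the open tips at tool x of about -60 and the shut tips at about -48. The side view agrees: the lowest dark points there are at z about 0.135 while the reported z is 0.08. So the push passed over the ball. I'll measure that offset more closely.

```bash
python3 - <<'E'
from lib import *
T=np.array(bot.camera_model("wrist")["T_tool_cam"]);K=bot.camera_model("wrist")["mtx"]
c=(K,T[:3,:3],T[:3,3])
p,d=bot.read_camera("wrist");L=cloud(c,d)*1000
s=(d>0)&(L[...,0]<-30)&(L[...,0]>-130)&(abs(L[...,1])<30)&(L[...,2]<25)
q=L[s];print(len(q),np.percentile(q[:,0],[95,98,99,99.5,100]).round(1))
for a in range(-70,-40,3):
    r=q[(q[:,0]>=a)&(q[:,0]<a+3)]
    if len(r):print(a,len(r),r.min(0).round(0),r.max(0).round(0))
go([.685,-.307,.13],102.4)
E
```

```text
33569 [-61.9 -51.7 -48.  -45.7 -40.6]
-70 309 [-70. -14. -12.] [-67.  13.  -7.]
-67 375 [-67. -14. -12.] [-64.  13.  -6.]
-64 314 [-64. -14. -12.] [-61.  13.  -6.]
-61 337 [-61. -14. -12.] [-58.  13.  -6.]
-58 290 [-58. -13. -12.] [-55.  14.  -6.]
-55 271 [-55. -14. -12.] [-52.  13.  -6.]
-52 268 [-52. -14. -12.] [-49.  13.  -6.]
-49 232 [-49. -13. -12.] [-46.  13.  -7.]
-46 147 [-46. -12. -12.] [-43.  12.  -7.]
-43 43 [-43.  -6. -11.] [-41.   6. -10.]
t 6.12 pos [ 0.5733 -0.331   0.0798] yaw 102.4 q [ 0.2   0.59  0.32  1.7  -0.23  0.89  2.4 ] F [-0.5 -0.  -0. ] w 0.004
 turn [ 0.  0. -0.] rows>= 0.0  shift units after turn [-1.255 -0.013  2.857]  (in current axes [-1.255 -0.013  2.857] )
```

Request:
step_arm(plan=[[-0.3, 0, 0, 0, 0, 0], [0, 0, 0.7, 0, 0, 0], [0, 0, 0.8, 0, 0, 0], [0, 0, 0.8, 0, 0, 0], [0, 0, 0.56, 0, 0, 0], [0.7, 0, 0, 0, 0, 0], [0.67, 0, 0, 0, 0, 0], [0, 0, 0, 0, 0, 0]])

```text
t: 7.12
eef_pos: [0.6834, -0.3056, 0.0352]
tool_rot: [0.702, -0.076, 0.704, 0.077]
contact_force: [-0.2, -0.4, 0.3]
gripper_width: -0.003
```

Request:
step_arm(plan=[[0, 0, -0.3, 0, 0, 0], [0, 0, -0.3, 0, 0, 0], [0, 0, -0.3, 0, 0, 0], [0, 0, -0.3, 0, 0, 0], [0, 0, -0.3, 0, 0, 0], [0, 0, -0.3, 0, 0, 0]])

```text
t: 7.88
eef_pos: [0.6136, -0.3222, 0.037]
tool_rot: [0.703, -0.076, 0.703, 0.076]
contact_force: [0.9, 0.1, 1.0]
gripper_width: 0.001
```

Request:
step_arm(plan=[[0, 0, -0.25, 0, 0, 0], [0, 0, -0.2, 0, 0, 0], [0, 0, -0.1, 0, 0, 0]])

```text
t: 8.25
eef_pos: [0.5923, -0.3268, 0.0368]
tool_rot: [0.703, -0.076, 0.703, 0.076]
contact_force: [0.8, -0.2, -0.5]
gripper_width: 0.004
```

Request:
step_arm(plan=[[0, 0, -0.1, 0, 0, 0], [0, 0, -0.05, 0, 0, 0]])

```text
t: 8.5
eef_pos: [0.5871, -0.328, 0.0369]
tool_rot: [0.703, -0.076, 0.703, 0.076]
contact_force: [1.6, 0.3, -0.4]
gripper_width: 0.004
```

Request:
step_arm(plan=[[0, 0, -0.05, 0, 0, 0], [0, 0, -0.05, 0, 0, 0]])

```text
t: 8.75
eef_pos: [0.5842, -0.3286, 0.0371]
tool_rot: [0.704, -0.077, 0.702, 0.076]
contact_force: [5.1, 0.6, -3.4]
gripper_width: 0.003
```

```bash
python3 - <<'E'
from lib import *
p,d=bot.read_camera("side")
cv2.imwrite("pics/e1.png",cv2.resize(p[280:420,300:500],None,fx=3,fy=3)[:,:,::-1])
E
```

```text
(no output)
```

View pics/e1.png

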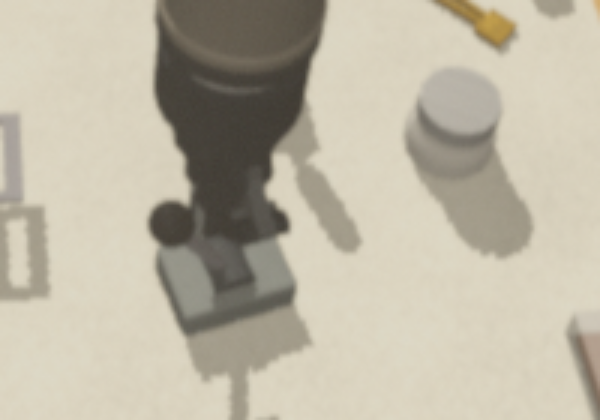

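The lever is off: the ball at crop (172,223) leans towards the robot, and the force rises against the stop. I'll retract and go to the red tray.

Request:
step_arm(plan=[[0, 0, 0.6, 0, 0, 0], [-0.6, 0, 0.4, 0, 0, 0], [-1, 0, 0, 0, 0, 0], [-1, 0, 0, 0, 0, 0], [-0.8, 0, 0, 0.022, 0, 0], [0, 0, 0, 0.0203, 0, 0]], fingers=-1)

```text
t: 9.55
eef_pos: [0.6234, -0.3219, 0.1766]
tool_rot: [0.708, 0.018, 0.705, -0.02]
contact_force: [0.4, -0.7, -0.6]
gripper_width: 1.003
```

```bash
python3 -c "
from lib import *
go([.402,-.249,.17],87.2)"
```

```text
t 9.55 pos [ 0.6234 -0.3219  0.1766] yaw 86.9 q [ 0.11  0.56  0.41  1.53 -0.24  1.1   2.09] F [ 0.4 -0.7 -0.6] w 1.003
 turn [-0.0009  0.0008  0.0003] rows>= 0.0  shift units after turn [ 0.166  1.55  -5.618]  (in current axes [ 0.136  1.519 -5.627] )
```

Request:
step_arm(plan=[[0, 0.25, -0.94, 0, 0, 0], [0, 0.25, -0.94, 0, 0, 0], [0, 0.25, -0.94, 0, 0, 0], [0, 0.25, -0.94, 0, 0, 0], [0, 0.25, -0.94, 0, 0, 0], [0.16, 0.25, -0.94, -0.001, 0.001, 0], [0, 0, 0, 0, 0, 0]])

```text
t: 10.42
eef_pos: [0.3966, -0.2486, 0.1661]
tool_rot: [0.704, 0.016, 0.71, -0.015]
contact_force: [0.7, -0.8, 0.1]
gripper_width: 1.004
```

```bash
cat >> lib.py <<'E'
def traybar(col,region,cam_="wrist",save=None):
    o=bot.get_obs();p,d=bot.read_camera(cam_);c=cam(cam_,o if cam_=="wrist" else None);P=cloud(c,d)
    if save: cv2.imwrite(save,p[:,:,::-1])
    X,Y,Z=P[...,0],P[...,1],P[...,2];a,b,e,f=region
    t=(X>a)&(X<b)&(Y>e)&(Y<f)&(d>0)
    def box(s):
        q=(P[s][:,:2]*1000).astype(np.float32)
        if len(q)<20:return None
        r=cv2.minAreaRect(q);return np.round(r[0],1),np.round(r[1],1),round(r[2],1),len(q)
    m=hsv(p,(0,120,50),(7,255,255))|hsv(p,(173,120,50),(180,255,255)) if col=="red" else hsv(p,(108,110,40),(130,255,255))
    print("bar",box(t&(m>0)&(Z>.06)&(Z<.085)),"z",np.percentile(Z[t&(m>0)],[50,90]).round(4));print("tray",box(t&(Z>.033)&(Z<.045)),"z lug", np.median(Z[t&(Z>.034)&(Z<.046)]).round(4))
    return o,p,d,P
E
python3 - <<'E'
from lib import *
traybar("red",(.32,.53,-.33,-.17),save="pics/f1.png");go([.402,-.249,.17],87.2)
E
```

```text
bar (array([ 401.9, -247.4]), array([13.7, 49.2]), 87.3, 1222) z [0.0704 0.0714]
tray (array([ 422.3, -248.4]), array([ 60.1, 129.4]), 87.3, 3900) z lug 0.0382
t 10.47 pos [ 0.399  -0.2491  0.1668] yaw 87.5 q [ 0.02  0.17  0.45  2.08 -0.09  0.92  2.05] F [ 0.3 -0.9 -0. ] w 0.998
 turn [ 0.0008 -0.001  -0.0001] rows>= 0.0  shift units after turn [-0.081  0.007  0.076]  (in current axes [-0.082  0.007  0.075] )
```

View pics/f1.png

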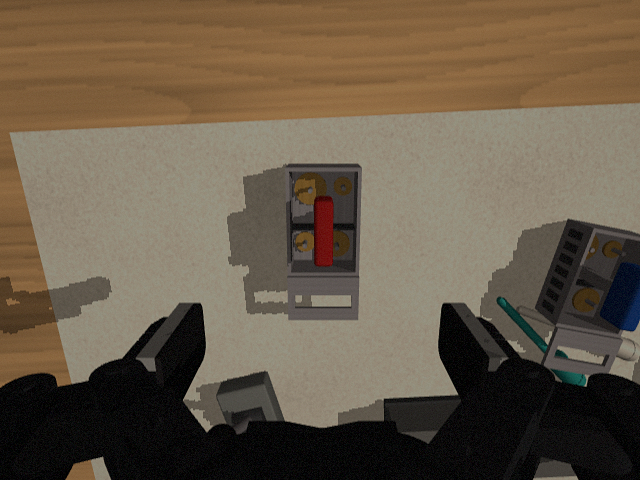

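The red tray is seen cleanly: bar centre (324,230), bar size 13.7 x 49 mm, lug height 38 to 40 mm. I'll go down and grip the bar.

Request:
step_arm(plan=[[0.8, 0.04, 0.075, 0, 0, 0], [0.8, 0, 0, 0, 0, 0], [0.8, 0, 0, 0, 0, 0], [0.8, 0, 0, 0, 0, 0], [0.6, 0, 0, 0, 0, 0], [0.37, 0, 0, 0, 0, 0], [0, 0, 0, 0, 0, 0]])

```text
t: 11.35
eef_pos: [0.402, -0.2479, -0.0009]
tool_rot: [0.704, 0.015, 0.71, -0.015]
contact_force: [-0.4, -1.5, 0.0]
gripper_width: 0.997
```

```bash
python3 -c "
from lib import *
go([.402,-.2475,.0],87.3)"
```

```text
t 11.35 pos [ 0.402  -0.2479 -0.0009] yaw 87.5 q [ 0.14  0.47  0.34  2.19 -0.3   0.53  2.23] F [-0.4 -1.5  0. ] w 0.997
 turn [ 0.0006 -0.0012 -0.    ] rows>= 0.0  shift units after turn [-0.022  0.009 -0.001]  (in current axes [-0.022  0.009 -0.001] )
```

Request:
step_arm(plan=[[0, 0, 0, 0, -0.001, 0], [0, 0, 0, 0, 0, 0], [0, 0, 0, 0, 0, 0], [0, 0, 0, 0, 0, 0], [0, 0, 0, 0, 0, 0]], fingers=1, force=60)

```text
t: 11.98
eef_pos: [0.4023, -0.2477, 0.0002]
tool_rot: [0.707, 0.015, 0.707, -0.015]
contact_force: [-1.0, 1.4, 6.5]
gripper_width: 0.156
```

Request:
step_arm(plan=[[-0.3, 0, 0, 0, 0, 0], [-0.5, 0, 0, 0, 0, 0], [-0.8, 0, 0, 0, 0, 0], [-0.8, 0, 0, 0, 0, 0], [-0.8, 0, 0, 0, 0, 0], [0, 0, 0, 0, 0, 0]])

```text
t: 12.72
eef_pos: [0.4034, -0.2485, 0.1301]
tool_rot: [0.709, 0.015, 0.705, -0.016]
contact_force: [0.0, -0.1, -2.2]
gripper_width: 0.158
```

```bash
python3 - <<'E'
from lib import *
print(bot.get_obs())
fx=np.array([np.cos(np.radians(-93.2)),np.sin(np.radians(-93.2))]);print(fx)
p,d=bot.read_camera("side");cv2.imwrite("pics/g1.png",p[:,:,::-1])
E
```

```text
{'t': 12.725, 'q': array([ 0.02565923,  0.23167303,  0.45734916,  2.11391202, -0.14058303,
        0.81923223,  2.09578438]), 'joint_vel': array([ 0.01133082,  0.04648901, -0.02098944,  0.04362452, -0.02054298,
       -0.03227563,  0.01668527]), 'joint_torque': array([-1.99997937e-02, -3.69755960e+01,  3.76099437e+00, -2.42518115e+01,
        2.03194921e-01,  3.83550413e-01, -1.78522831e-01]), 'eef_pos': array([ 0.40340629, -0.24846687,  0.1300534 ]), 'tool_rot': array([ 0.70861566,  0.01485725,  0.70526353, -0.01569889]), 'contact_force': array([ 0.02675354, -0.08574304, -2.17935272]), 'torque': array([ 0.02044972,  0.03740485, -0.03190875]), 'gripper_width': 0.15820564832418418}
[-0.0558215  -0.99844076]
```

View pics/g1.png

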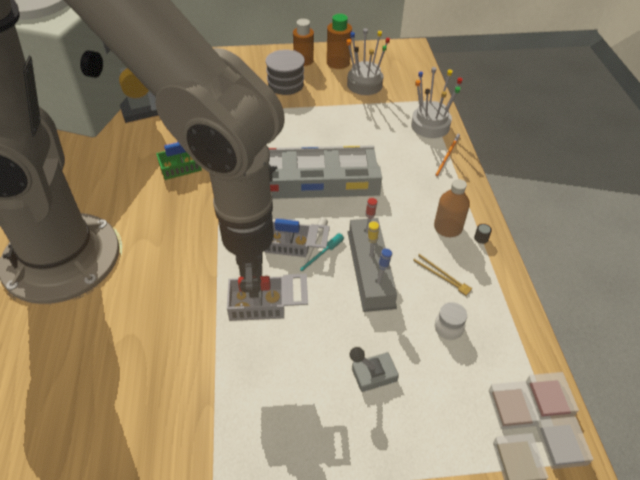

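Red tray lifted; the side view shows it at (265,297). The turquoise pin now lies at (322,253) by the blue tray at (290,235). It looks as if the blue tray was knocked into it while the arm was elsewhere, so I'll measure that tray afresh later. Next I turn the red tray and move to the red bay.

Request:
step_arm(plan=[[0, 0, 0, 0.025, 0, 0], [0, 0, 0, 0.025, 0, 0], [0, 0, 0, 0.025, 0, 0], [0, 0, 0, 0.025, 0, 0], [0, 0, 0, 0.025, 0, 0], [0, 0, 0, 0.025, 0, 0], [0, 0, 0, 0.025, 0, 0], [0, 0, 0, 0.025, 0, 0]])

```text
t: 13.78
eef_pos: [0.4007, -0.2472, 0.1264]
tool_rot: [0.561, 0.429, 0.563, -0.43]
contact_force: [-0.2, 0.1, -1.8]
gripper_width: 0.154
```

Request:
step_arm(plan=[[0, 0, 0, 0.025, 0, 0], [0, 0, 0, 0.025, 0, 0], [0, 0, 0, 0, 0, 0]])

```text
t: 14.15
eef_pos: [0.4009, -0.2472, 0.1266]
tool_rot: [-0.489, -0.51, -0.49, 0.511]
contact_force: [0.7, 0.2, -1.8]
gripper_width: 0.157
```

```bash
python3 -c "
from lib import *
go([.47,-.0,.13],-3.2)
go([.437,.2155,.13],-3.2)"
```

```text
t 14.15 pos [ 0.4009 -0.2472  0.1266] yaw -2.4 q [-0.24  0.28  0.78  2.13 -0.27  0.83  0.67] F [ 0.7  0.2 -1.8] w 0.157
 turn [ 0.0022 -0.      0.0004] rows>= 0.1  shift units after turn [-0.084  1.379 -6.268]  (in current axes [-0.088  1.467 -6.248] )
t 14.15 pos [ 0.4009 -0.2472  0.1266] yaw -2.4 q [-0.24  0.28  0.78  2.13 -0.27  0.83  0.67] F [ 0.7  0.2 -1.8] w 0.157
 turn [ 0.0022 -0.      0.0004] rows>= 0.1  shift units after turn [ -0.084   0.254 -11.601]  (in current axes [ -0.085   0.418 -11.596] )
```

Request:
step_arm(plan=[[0, 0.18, -0.8, 0.0022, 0, 0], [0, 0.18, -0.9, 0, 0, 0], [0, 0.18, -0.9, 0, 0, 0], [0, 0.18, -0.9, 0, 0, 0], [0, 0.18, -0.9, 0, 0, 0], [0, 0.18, -0.9, 0, 0, 0], [0, 0.18, -0.9, 0, 0, 0], [0, 0.18, -0.9, 0, 0, 0]])

```text
t: 15.15
eef_pos: [0.4748, 0.0337, 0.1272]
tool_rot: [-0.486, -0.513, -0.487, 0.513]
contact_force: [-0.1, 0.2, -2.3]
gripper_width: 0.153
```

```bash
cat > frm.py <<'E'
from lib import *
import sys
def frame(camn="wrist",save=None,reg=(.33,.75,.07,.31)):
    o=bot.get_obs();p,d=bot.read_camera(camn);c=cam(camn,o);P=cloud(c,d)
    if save: cv2.imwrite(save,p[:,:,::-1])
    X,Y,Z=P[...,0],P[...,1],P[...,2]
    f=(X>reg[0])&(X<reg[1])&(Y>reg[2])&(Y<reg[3])&(d>0)
    for a,b in((.052,.062),(.031,.037),(.026,.0325),(.018,.025)):
        s=f&(Z>a)&(Z<b);q=(P[s][:,:2]*1000).astype(np.float32)
        if len(q)>30:
            r=cv2.minAreaRect(q);print(a,b,len(q),np.round(r[0],1),np.round(r[1],1),round(r[2],2),"z",np.median(Z[s]).round(4))
    return o,p,d,P
if __name__=="__main__":
    frame(sys.argv[1],sys.argv[2])
E
python3 frm.py wrist pics/h1.png; python3 -c "
from lib import *
go([.437,.2155,.13],-3.2)"
```

```text
0.052 0.062 25368 [523.5 145.6] [ 39.7 292.6] 87.07 z 0.0558
0.031 0.037 3941 [532.1 148.4] [ 50.1 307. ] 86.45 z 0.0317
0.026 0.0325 8652 [532.6 150.1] [ 51.6 310.2] 86.88 z 0.0306
0.018 0.025 2806 [533.5 151.2] [ 53.3 308.3] 86.94 z 0.0209
t 15.2 pos [0.4764 0.0394 0.1272] yaw -2.7 q [-0.79  0.27  0.68  2.11 -0.24  0.83 -0.01] F [ 1.6  4.8 -1.4] w 0.154
 turn [ 0.0014 -0.0003  0.    ] rows>= 0.0  shift units after turn [-0.071 -1.228 -4.341]  (in current axes [-0.064 -1.191 -4.351] )
```

View pics/h1.png

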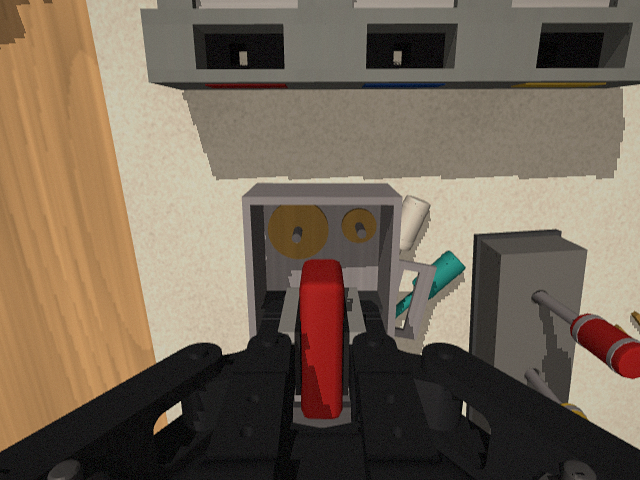

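The wrist view shows the three wells, with a small bright spot in the red one at (242,57) and in the blue one at (397,57). These may be the lock holes. The arm was still settling, so I'll measure again at rest.

```bash
cat > holes.py <<'E'
from frm import *
o,p,d,P=frame("wrist",sys.argv[1])
print(o["eef_pos"],o["joint_vel"].round(3).max())
c=cam("wrist",o)
ang=np.radians(float(sys.argv[2]));O=np.array([float(sys.argv[3]),float(sys.argv[4])])
fx=np.array([np.cos(ang),np.sin(ang)]);fy=np.array([-fx[1],fx[0]])
g=cv2.cvtColor(p,cv2.COLOR_RGB2GRAY)
v,u=np.mgrid[0:480,0:640]
S=plane(c,u,v,0.032)[...,:2]-O
a=S@fx*1000;b=S@fy*1000
for nm,y0 in(("red",-100),("blue",0),("yellow",100)):
    m=(abs(a-67)<11)&(abs(b-y0)<24)
    br=m&(g>90)
    print(nm,"well px",m.sum(),"bright",br.sum())
    if br.sum()>5:
        print("   u,v",u[br].mean(),v[br].mean(),"y in bay",np.percentile(b[br],[2,50,98]).round(1)-y0,"x",np.percentile(a[br],[2,50,98]).round(1),"z",np.median(P[br][:,2]).round(3))
E
python3 holes.py pics/h2.png -93.2 .5367 .2099
```

```text
0.052 0.062 24924 [524.9 145.6] [ 39.5 295.7] 87.14 z 0.0558
0.031 0.037 3836 [533.4 152.1] [ 54.7 309.4] 87.11 z 0.0316
0.026 0.0325 10579 [530.7 153.5] [ 57.7 305.1] 87.27 z 0.0303
0.018 0.025 6495 [533.  154.4] [ 59.6 310.4] 87.23 z 0.0209
[0.47635847 0.03940212 0.12716279] 0.093
red well px 2746 bright 363
   u,v 248.7410468319559 77.3030303030303 y in bay [-22.7  -1.8  23.7] x [60.7 76.4 78. ] z 0.056
blue well px 2746 bright 461
   u,v 400.3362255965293 78.67895878524946 y in bay [-22.7  -2.5  22.7] x [64.7 76.1 77.9] z 0.056
yellow well px 2751 bright 842
   u,v 539.2422802850356 72.73040380047506 y in bay [-23.7 -16.7  21.8] x [56.9 73.5 77.8] z 0.056
```

```bash
sed -i 's/br=m&(g>90)/br=m\&(g>90)\&(P[...,2]<.036)/' holes.py
python3 holes.py pics/h3.png -92.9 .5364 .2111|tail -8; python3 - <<'E'
import cv2
i=cv2.imread("pics/h3.png");cv2.imwrite("pics/h3c.png",cv2.resize(i[5:95,140:640],None,fx=1.6,fy=4))
E
```

```text
0.026 0.0325 9781 [531.7 152. ] [ 55.3 307.8] 87.29 z 0.0304
0.018 0.025 5013 [533.4 153.1] [ 57.1 309.4] 87.28 z 0.0209
[0.47574895 0.03698732 0.12710723] 0.056
red well px 2771 bright 17
   u,v 241.94117647058823 61.76470588235294 y in bay [-4.9 -3.5 -0.6] x [65.2 65.8 73.3] z 0.0
blue well px 2821 bright 110
   u,v 396.5 63.5 y in bay [-6.4 -4.  -1.7] x [65.4 69.3 73.2] z -0.001
yellow well px 2770 bright 0
```

View pics/h3c.png

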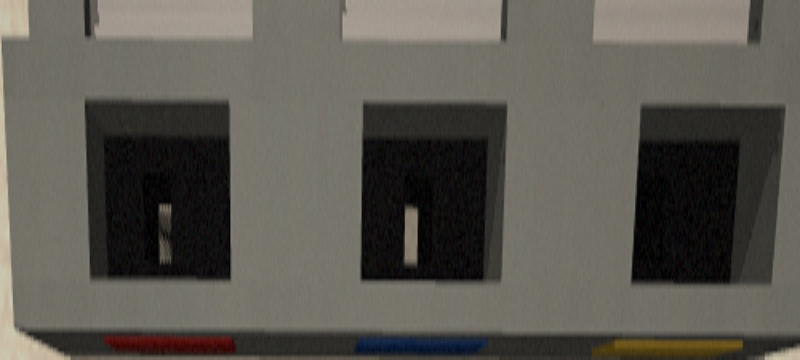

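The crop shows a blacker rectangle in the red well at crop columns 143-172 and in the blue well at 404-432. Their width of about 11 mm matches a lock hole. I'll get their positions along y.

```bash
python3 - <<'E'
from lib import *
o=bot.get_obs();c=cam("wrist",o)
print(o["eef_pos"])
p=cv2.imread("pics/h3.png")
ang=np.radians(-92.9);O=np.array([.5364,.2111]);fx=np.array([np.cos(ang),np.sin(ang)]);fy=np.array([-fx[1],fx[0]])
def f(u,v,z):
    w=plane(c,np.array(u,float),np.array(v,float),z)[:2]-O;return (w@fx*1000).round(1),(w@fy*1000).round(1)
for nm,us in(("red",(105,143,172,230)),("blue",(362,404,432,486)),("yel",(640,740))):
    print(nm,[f(140+x/1.6,60,.032) for x in us])
for x in(5,90,230,362,505,640): print("beam edges at top",f(140+x/1.6,5+180/4,.057))
go([.4365,.2162,.13],-2.9)
E
```

```text
[0.47507373 0.03450531 0.12709016]
red [(np.float64(70.0), np.float64(-126.9)), (np.float64(70.0), np.float64(-111.7)), (np.float64(70.0), np.float64(-100.0)), (np.float64(70.0), np.float64(-76.8))]
blue [(np.float64(70.0), np.float64(-23.9)), (np.float64(70.0), np.float64(-7.0)), (np.float64(70.0), np.float64(4.2)), (np.float64(70.0), np.float64(25.8))]
yel [(np.float64(70.0), np.float64(87.5)), (np.float64(69.9), np.float64(127.5))]
beam edges at top (np.float64(68.2), np.float64(-155.9))
beam edges at top (np.float64(68.2), np.float64(-125.1))
beam edges at top (np.float64(68.2), np.float64(-74.4))
beam edges at top (np.float64(68.2), np.float64(-26.6))
beam edges at top (np.float64(68.2), np.float64(25.2))
beam edges at top (np.float64(68.2), np.float64(74.0))
t 15.3 pos [0.4751 0.0345 0.1271] yaw -2.8 q [-0.78  0.27  0.68  2.12 -0.23  0.83 -0.01] F [ 0.5 -1.5 -2.5] w 0.156
 turn [0.0001 0.0001 0.0002] rows>= 0.0  shift units after turn [-0.073 -1.193 -4.488]  (in current axes [-0.074 -1.189 -4.489] )
```

Request:
step_arm(plan=[[0, -0.24, -0.8, 0, 0, 0], [0, -0.24, -0.9, 0, 0, 0], [0, -0.24, -0.9, 0, 0, 0], [0, -0.24, -0.9, 0, 0, 0], [0, -0.24, -0.9, 0, 0, 0], [0, 0, -0.09, 0, 0, 0], [0.5, 0, 0, 0, 0, 0], [0.5, 0, 0, 0, 0, 0]])

```text
t: 16.3
eef_pos: [0.4378, 0.2129, 0.0872]
tool_rot: [-0.486, -0.514, -0.485, 0.514]
contact_force: [0.1, -0.3, -2.9]
gripper_width: 0.157
```

Request:
step_arm(plan=[[0.4, 0, 0, 0, 0, 0], [0, 0, 0, 0, 0, 0], [0, 0, 0, 0, 0, 0], [0, 0, 0, 0, 0, 0]])

```text
t: 16.8
eef_pos: [0.4381, 0.2149, 0.0724]
tool_rot: [0.486, 0.515, 0.486, -0.514]
contact_force: [-0.3, 0.2, -1.9]
gripper_width: 0.153
```

```bash
python3 - <<'E'
from frm import *
go([.4365,.2162,.07],-2.9)
frame("wrist","pics/i1.png");go([.4365,.2162,.07],-2.9)
p,d=bot.read_camera("side");cv2.imwrite("pics/i2.png",cv2.resize(p[100:240,200:420],None,fx=3,fy=3)[:,:,::-1])
E
```

```text
t 16.8 pos [0.4381 0.2149 0.0724] yaw -3.3 q [-1.05  0.38  0.57  2.13 -0.31  0.71 -0.33] F [-0.3  0.2 -1.9] w 0.153
 turn [-0.001  -0.0001 -0.0002] rows>= 0.0  shift units after turn [ 0.061 -0.042 -0.031]  (in current axes [ 0.061 -0.042 -0.031] )
0.052 0.062 8330 [499.4 147.7] [ 41.2 243.8] 86.67 z 0.0556
0.031 0.037 7264 [510.1 199.7] [134.4 259.9] 87.07 z 0.033
0.026 0.0325 22714 [510.7 201.6] [138.3 261.3] 87.04 z 0.0288
0.018 0.025 24213 [512.3 217.8] [106.  261.8] 87.09 z 0.0208
t 16.85 pos [0.438  0.215  0.0724] yaw -3.3 q [-1.05  0.38  0.57  2.13 -0.31  0.71 -0.33] F [ 0.5 -0.  -2.9] w 0.152
 turn [-0.001  -0.0002 -0.0001] rows>= 0.0  shift units after turn [ 0.06  -0.039 -0.029]  (in current axes [ 0.06  -0.04  -0.029] )
```

View pics/i1.png

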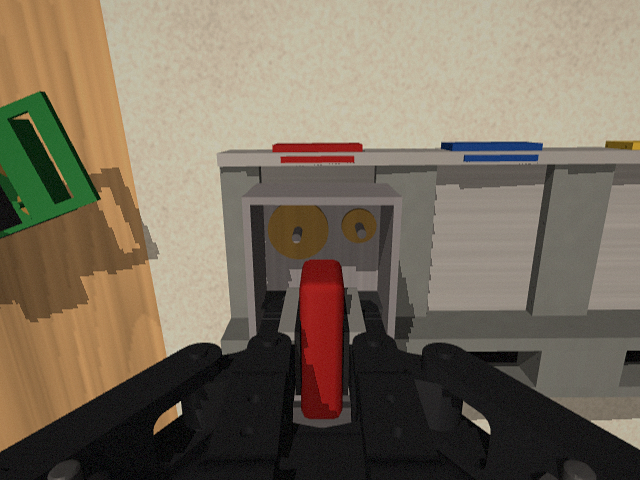

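View pics/i2.png

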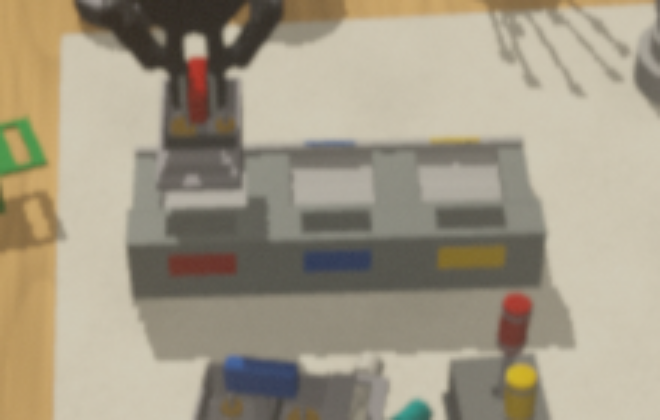

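```bash
cat > edges.py <<'E'
from frm import *
def edges(yaw=-92.9,O=(.5364,.2111),bay=-100,rimz=.108):
    o=bot.get_obs();p,d=bot.read_camera("wrist");c=cam("wrist",o);P=cloud(c,d)
    a=np.radians(yaw);fx=np.array([np.cos(a),np.sin(a)]);fy=np.array([-fx[1],fx[0]])
    W=P[...,:2]-np.array(O);A=W@fx*1000;B=W@fy*1000-bay;Z=P[...,2]
    s=(d>0)&(abs(B)<50)&(A>-70)&(A<-20)&(abs(Z-rimz)<.005)
    print("tray rim: x min",np.percentile(A[s],1).round(1),"y",np.percentile(B[s],[1,99]).round(1),"z",np.median(Z[s]).round(4),s.sum())
    # yaw of rear rim edge: for bins of B min A
    bs=[];as_=[]
    for b in range(-26,28,4):
        k=s&(abs(B-b)<2)
        if k.sum()>5: bs.append(b);as_.append(np.percentile(A[k],3))
    if len(bs)>3: print("rear edge slope deg",np.degrees(np.arctan(np.polyfit(bs,as_,1)[0])).round(2),np.round(np.mean(as_),1))
    for lo,hi,nm in((-90,-40,"rearstop"),):
        s=(d>0)&(A>-65)&(A<-40)&(abs(Z-.0335)<.003)&(B>-60)&(B<150)
        print(nm,"x",np.percentile(A[s],[1,50,99]).round(1),s.sum())
    # ribs: heights profile along y at A in (-40,40)
    s=(d>0)&(A>-42)&(A<40)&(Z>.0245)&(Z<.034)
    h,e=np.histogram(B[s],np.arange(-70,260,1))
    on=h>15;runs=[];st=None
    for i,x in enumerate(on):
        if x and st is None: st=i
        if not x and st is not None:
            if i-st>2: runs.append((e[st],e[i]));
            st=None
    print("rib runs",[(float(x),float(y)) for x,y in runs])
    s=(d>0)&(A>40)&(A<100)&(abs(Z-.0557)<.003)&(B>40)&(B<70)
    if s.any(): print("beam x",np.percentile(A[s],[1,99]).round(1))
    return o
if __name__=="__main__":
    edges()
E
python3 edges.py
```

```text
tray rim: x min -43.4 y [-28.3  31.3] z 0.1068 2579
rear edge slope deg 0.39 -43.2
rearstop x [-54.4 -51.  -47.4] 4967
rib runs [(-56.0, -36.0), (34.0, 37.0), (38.0, 67.0), (131.0, 167.0)]
beam x [45.9 55.6]
```

Request:
step_arm(plan=[[0, -0.038, -0.035, -0.001, 0, 0], [0.3, 0, 0, 0, 0, 0], [0.3, 0, 0, 0, 0, 0], [0.2, 0, 0, 0, 0, 0], [0, 0, 0, 0, 0, 0], [0, 0, 0, 0, 0, 0]])

```text
t: 17.7
eef_pos: [0.4363, 0.2161, 0.0398]
tool_rot: [0.487, 0.513, 0.487, -0.513]
contact_force: [-0.4, 0.1, -2.9]
gripper_width: 0.154
```

```bash
python3 -c "
from edges import *
edges(rimz=.076);go([.4365,.2162,.022],-2.9)"
```

```text
tray rim: x min -44.4 y [-30.1  29.5] z 0.0743 2578
rear edge slope deg 0.09 -44.3
rearstop x [-54.4 -51.  -47.3] 6859
rib runs [(-56.0, -38.0), (36.0, 67.0), (131.0, 167.0)]
beam x [61.  68.2]
t 17.75 pos [0.4364 0.2162 0.04  ] yaw -2.9 q [-1.01  0.43  0.52  2.15 -0.36  0.64 -0.29] F [ 0.5  0.3 -2.5] w 0.158
 turn [-0.0001 -0.     -0.0001] rows>= 0.0  shift units after turn [ 0.449  0.003 -0.   ]  (in current axes [ 0.449  0.003 -0.   ] )
```

Request:
step_arm(plan=[[0.1, 0, -0.01, 0, 0, 0], [0.12, 0, 0, 0, 0, 0], [0.12, 0, 0, 0, 0, 0], [0.08, 0, 0, 0, 0, 0], [0, 0, 0, 0, 0, 0]])

```text
t: 18.38
eef_pos: [0.4359, 0.2164, 0.0227]
tool_rot: [-0.487, -0.512, -0.487, 0.513]
contact_force: [0.2, 0.4, -3.4]
gripper_width: 0.155
```

```bash
python3 -c "
from edges import *
edges(rimz=.058);go([.4365,.2162,.022],-2.9)"
```

```text
tray rim: x min -44.7 y [-30.5  29.2] z 0.0571 2675
rear edge slope deg 0.11 -44.6
rearstop x [-54.3 -51.  -44.5] 7805
rib runs [(-56.0, -36.0), (-28.0, 27.0), (35.0, 67.0), (131.0, 158.0)]
beam x [47.4 58.9]
t 18.43 pos [0.4361 0.2165 0.0229] yaw -2.9 q [-0.99  0.46  0.5   2.16 -0.39  0.6  -0.27] F [ 0.5  0.2 -3.2] w 0.153
 turn [-0.  0.  0.] rows>= 0.0  shift units after turn [0.022 0.011 0.007]  (in current axes [0.022 0.011 0.007] )
```

Request:
step_arm(plan=[[0.03, 0, 0, 0, 0, 0], [0, 0, 0, 0, 0, 0]])

```text
t: 18.68
eef_pos: [0.4364, 0.2167, 0.0222]
tool_rot: [0.487, 0.513, 0.487, -0.512]
contact_force: [-1.1, -0.1, 3.6]
gripper_width: 0.153
```

Request:
step_arm(plan=[[0, 0, 0, 0, 0, 0], [0, 0, 0, 0, 0, 0], [0, 0, 0, 0, 0, 0], [-0.5, 0, 0, 0, 0, 0], [-1, 0, 0, 0, 0, 0], [-1, 0, 0, 0, 0, 0], [-1, 0, 0, 0, 0, 0], [0, 0, 0, 0, 0, 0]], fingers=-1)

```text
t: 19.68
eef_pos: [0.438, 0.2178, 0.1644]
tool_rot: [0.487, 0.515, 0.487, -0.51]
contact_force: [-0.1, -0.0, -0.4]
gripper_width: 0.999
```

```bash
cat > trayin.py <<'E'
from frm import *
def trayin(bay,save=None,yaw=-92.9,O=(.5364,.2111),camn="wrist"):
    o=bot.get_obs();p,d=bot.read_camera(camn);c=cam(camn,o);P=cloud(c,d)
    if save: cv2.imwrite(save,p[:,:,::-1])
    a=np.radians(yaw);fx=np.array([np.cos(a),np.sin(a)]);fy=np.array([-fx[1],fx[0]])
    W=P[...,:2]-np.array(O);A=W@fx*1000;B=W@fy*1000-bay;Z=P[...,2]
    for nm,lo,hi in(("rim",.055,.0595),("lug",.0595,.066),("bar",.088,.099)):
        s=(d>0)&(abs(B)<45)&(A>-60)&(A<95)&(Z>lo)&(Z<hi)
        if nm=="rim": s&=A<30
        if s.sum()>20: print(nm,s.sum(),"x",np.percentile(A[s],[1,99]).round(1),"y",np.percentile(B[s],[1,99]).round(1),"z",np.median(Z[s]).round(4))
    # slot: interior of the lug with low z
    s=(d>0)&(abs(B)<29)&(A>56)&(A<80)&(Z<.05)
    if s.sum()>20: print("slot/low",s.sum(),"x",np.percentile(A[s],[2,98]).round(1),"y",np.percentile(B[s],[2,98]).round(1))
    return o,p,d,P
if __name__=="__main__":
    trayin(float(sys.argv[1]),sys.argv[2]);go([.5,0,.15],-2.9)
E
python3 trayin.py -100 pics/j1.png; python3 - <<'E'
from lib import *
p,d=bot.read_camera("side");cv2.imwrite("pics/j2.png",cv2.resize(p[100:300,200:480],None,fx=2.8,fy=2.8)[:,:,::-1])
E
```

```text
rim 1142 x [-45.1  29.1] y [-30.2  29.7] z 0.0567
lug 2634 x [44.7 83.5] y [-29.7  29.1] z 0.0607
bar 1483 x [-24.6  23.2] y [-6.9  6.6] z 0.0924
slot/low 667 x [75.4 79.1] y [-25.4  24.5]
t 19.73 pos [0.4367 0.2173 0.1627] yaw -2.9 q [-1.15  0.23  0.65  2.06 -0.18  0.91 -0.45] F [-0.3  0.9 -0.7] w 0.997
 turn [ 0.     -0.0004 -0.0003] rows>= 0.0  shift units after turn [0.318 1.855 5.344]  (in current axes [0.308 1.853 5.346] )
```

View pics/j1.png

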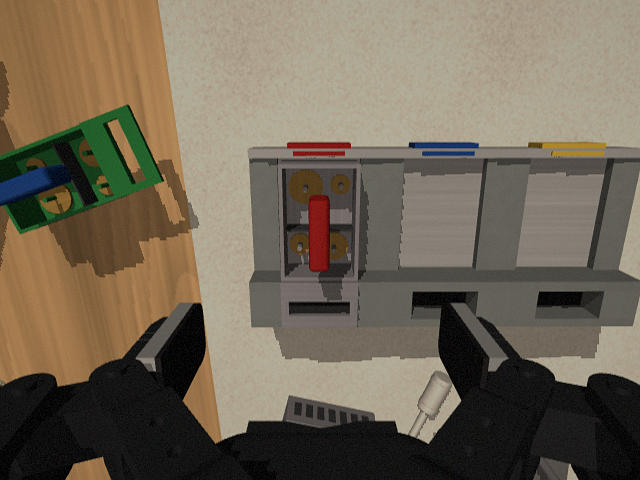

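View pics/j2.png

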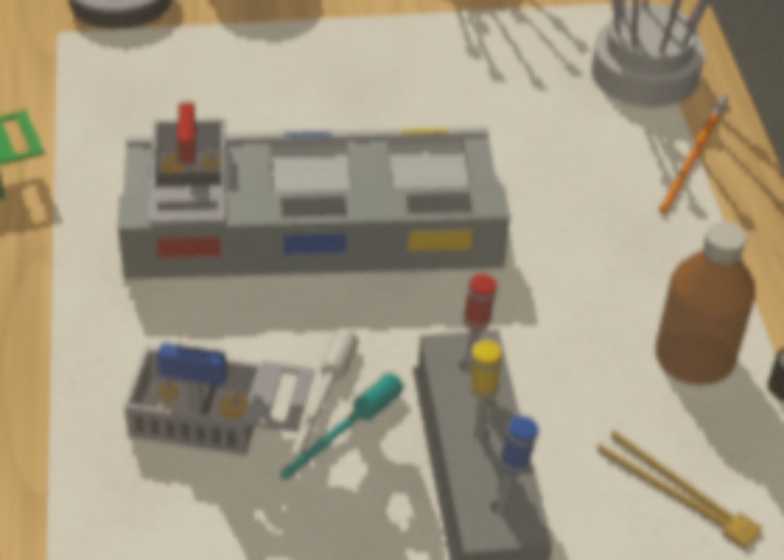

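The red tray is seated: rim x -45, y ±30, lug z 61. Next is the blue tray; I'll measure where it lies now.

```bash
python3 -c "
from lib import *
traybar('blue',(.36,.58,-.08,.06),cam_='side')
traybar('blue',(.36,.58,-.08,.06),cam_='top',save='pics/k0.png')
"
```

```text
bar (array([429.7, -20.2]), array([ 7.7, 44.3]), 73.8, 32) z [0.0729 0.0748]
tray (array([449.4, -22.2]), array([ 66.1, 129.7]), 72.8, 577) z lug 0.0404
bar (array([425.7, -18.9]), array([ 8. , 41.5]), 68.2, 20) z [0.0706 0.0739]
tray (array([448.1, -25. ]), array([ 60., 130.]), 73.2, 367) z lug 0.0379
```

Request:
step_arm(plan=[[0, 0, 0, -0.0265, 0, 0], [0, 0, 0, -0.0265, 0, 0], [0, 0, 0, -0.0265, 0, 0], [0, 0, 0, -0.0265, 0, 0], [0, 0, 0, -0.0265, 0, 0], [0, 0, 0, -0.0265, 0, 0], [0, 0, 0, -0.0265, 0, 0], [0, 0, 0, -0.0265, 0, 0]])

```text
t: 20.88
eef_pos: [0.4353, 0.2159, 0.1603]
tool_rot: [0.699, 0.099, 0.701, -0.101]
contact_force: [0.6, 0.1, 0.4]
gripper_width: 1.0
```

```bash
python3 -c "
from lib import *
go([.432,-.018,.165],73.2)"
```

```text
t 20.88 pos [0.4353 0.2159 0.1603] yaw 73.7 q [-0.95  0.21  0.42  2.05 -0.11  0.91  0.81] F [0.6 0.1 0.4] w 1.0
 turn [ 0.0014 -0.0003  0.0004] rows>= 0.0  shift units after turn [-0.117 -5.622  1.611]  (in current axes [-0.105 -5.637  1.56 ] )
```

Request:
step_arm(plan=[[-0.1, -0.8, 0.4, 0.0014, 0, 0], [0, -0.97, 0.35, 0, 0, 0], [0, -0.97, 0.3, 0, 0, 0], [0, -0.97, 0.2, 0, 0, 0], [0, -0.97, 0.2, 0, 0, 0], [0, -0.94, 0.16, 0, 0, 0], [0, 0, 0, 0, 0, 0], [0, 0, 0, 0, 0, 0]])

```text
t: 21.88
eef_pos: [0.4315, -0.0167, 0.1651]
tool_rot: [0.699, 0.105, 0.7, -0.105]
contact_force: [-1.2, 0.4, 0.1]
gripper_width: 0.999
```

```bash
python3 -c "
from lib import *
traybar('blue',(.34,.60,-.12,.08),save='pics/k1.png')
go([.43,-.018,.0],73.2)"
```

```text
bar (array([428.5, -17.1]), array([13.2, 49.2]), 73.1, 1200) z [0.0704 0.0714]
tray (array([508.4, -19.5]), array([119.8, 243.7]), 68.4, 4760) z lug 0.0382
t 21.93 pos [ 0.4317 -0.0163  0.1652] yaw 73.0 q [-0.65  0.1   0.59  2.17 -0.07  0.89  1.26] F [ 0.6 -0.8 -1. ] w 1.002
 turn [-0.0006 -0.0002  0.0001] rows>= 0.0  shift units after turn [ 4.131 -0.054 -0.029]  (in current axes [ 4.131 -0.052 -0.025] )
```

View pics/k1.png

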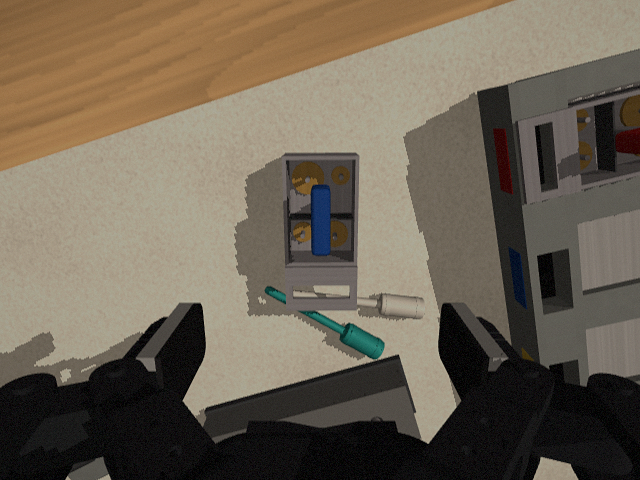

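The blue tray is at (321,220) and the fallen white and turquoise pins lie clear below its lug. Bar size and height check out, so I'll go down.

Request:
step_arm(plan=[[0.8, -0.042, -0.07, 0, 0, 0], [0.8, 0, 0, 0, 0, 0], [0.8, 0, 0, 0, 0, 0], [0.8, 0, 0, 0, 0, 0], [0.6, 0, 0, 0, 0, 0], [0.33, 0, 0, 0, 0, 0], [0, 0, 0, 0, 0, 0]])

```text
t: 22.8
eef_pos: [0.4283, -0.0175, -0.0]
tool_rot: [0.699, 0.105, 0.7, -0.105]
contact_force: [-1.0, 0.3, 0.6]
gripper_width: 0.999
```

```bash
python3 -c "
from lib import *
go([.4285,-.0171,.0],73.1)"
```

```text
t 22.8 pos [ 0.4283 -0.0175 -0.    ] yaw 73.0 q [-0.47  0.43  0.44  2.29 -0.39  0.49  1.55] F [-1.   0.3  0.6] w 0.999
 turn [-0.0004 -0.0003  0.0001] rows>= 0.0  shift units after turn [-0.001  0.01   0.002]  (in current axes [-0.001  0.01   0.002] )
```

Request:
step_arm(plan=[[0, 0, 0, 0, 0, 0], [0, 0, 0, 0, 0, 0], [0, 0, 0, 0, 0, 0], [0, 0, 0, 0, 0, 0], [-0.3, 0, 0, 0, 0, 0], [-0.6, 0, 0, 0, 0, 0], [-0.8, 0, 0, 0, 0, 0], [-0.8, 0, 0, 0, 0, 0]], fingers=1, force=60)

```text
t: 23.8
eef_pos: [0.4281, -0.0182, 0.1018]
tool_rot: [0.699, 0.105, 0.7, -0.105]
contact_force: [0.3, 0.1, -2.3]
gripper_width: 0.152
```

Request:
step_arm(plan=[[-0.3, 0, 0, 0.0265, 0, 0], [0, 0, 0, 0.0265, 0, 0], [0, 0, 0, 0.0265, 0, 0], [0, 0, 0, 0.0265, 0, 0], [0, 0, 0, 0.0265, 0, 0], [0, 0, 0, 0.0265, 0, 0], [0, 0, 0, 0.0265, 0, 0], [0, 0, 0, 0.0255, 0, 0]])

```text
t: 24.8
eef_pos: [0.4282, -0.018, 0.1129]
tool_rot: [0.485, 0.515, 0.485, -0.515]
contact_force: [-0.1, -0.7, -3.3]
gripper_width: 0.153
```

```bash
python3 -c "
from lib import *
go([.5364,.2111,.12],-2.9)"
```

```text
t 24.8 pos [ 0.4282 -0.018   0.1129] yaw -3.4 q [-0.88  0.24  0.9   2.24 -0.28  0.77  0.15] F [-0.1 -0.7 -3.3] w 0.153
 turn [-0.0013 -0.0001  0.0001] rows>= 0.0  shift units after turn [-0.177  2.413 -5.857]  (in current axes [-0.174  2.363 -5.877] )
```

Request:
step_arm(plan=[[-0.18, 0.6, -0.4, -0.0013, 0, 0], [0, 0.7, -0.5, 0, 0, 0], [0, 0.6, -0.8, 0, 0, 0], [0, 0.51, -0.8, 0, 0, 0], [0, 0, -0.9, 0, 0, 0], [0, 0, -0.9, 0, 0, 0], [0, 0, -0.9, 0, 0, 0], [0, 0, -0.65, 0, 0, 0]])

```text
t: 25.8
eef_pos: [0.5349, 0.2131, 0.1201]
tool_rot: [-0.489, -0.511, -0.489, 0.511]
contact_force: [-0.2, -0.8, -2.8]
gripper_width: 0.157
```

Request:
step_arm(plan=[[0.4, 0, 0, 0, 0, 0], [0.5, 0, 0, 0, 0, 0], [0.3, 0, 0, 0, 0, 0], [0, 0, 0, 0, 0, 0], [0, 0, 0, 0, 0, 0]])

```text
t: 26.42
eef_pos: [0.5362, 0.2107, 0.0721]
tool_rot: [0.488, 0.512, 0.488, -0.511]
contact_force: [-0.2, 0.3, -1.9]
gripper_width: 0.156
```

```bash
python3 -c "
from edges import *
edges(bay=0,rimz=.108);go([.5364,.2111,.04],-2.9)"
```

```text
tray rim: x min -44.5 y [-30.3  29.5] z 0.106 2449
rear edge slope deg -0.26 -44.4
rearstop x [-54.5 -51.1 -47.5] 5111
rib runs [(-68.0, -39.0), (39.0, 67.0), (131.0, 155.0)]
beam x [45.8 54.5]
t 26.48 pos [0.5363 0.211  0.0723] yaw -2.6 q [-1.02  0.56  0.72  1.94 -0.5   0.83 -0.07] F [ 0.6  0.3 -2. ] w 0.151
 turn [ 0.0008 -0.0001 -0.0001] rows>= 0.0  shift units after turn [ 0.807  0.003 -0.003]  (in current axes [ 0.807  0.003 -0.003] )
```

Request:
step_arm(plan=[[0.3, 0.003, -0.01, 0.0008, 0, 0], [0.3, 0, 0, 0, 0, 0], [0.25, 0, 0, 0, 0, 0], [0.15, 0, 0, 0, 0, 0], [0.12, 0, 0, 0, 0, 0], [0.1, 0, 0, 0, 0, 0], [0, 0, 0, 0, 0, 0], [0, 0, 0, 0, 0, 0]])

```text
t: 27.48
eef_pos: [0.5359, 0.2117, 0.0231]
tool_rot: [0.487, 0.512, 0.487, -0.512]
contact_force: [0.2, -0.4, -3.1]
gripper_width: 0.152
```

```bash
python3 -c "
from edges import *
edges(bay=0,rimz=.058);go([.5364,.2111,.022],-2.9)"
```

```text
tray rim: x min -45.4 y [-30.5  29.3] z 0.057 2619
rear edge slope deg -0.03 -45.4
rearstop x [-54.4 -50.9 -45.3] 8029
rib runs [(-68.0, -36.0), (-28.0, 27.0), (35.0, 67.0), (131.0, 155.0)]
beam x [47.3 59.2]
t 27.52 pos [0.5359 0.2117 0.0231] yaw -2.9 q [-0.97  0.63  0.66  1.96 -0.56  0.74 -0.03] F [ 0.6  0.8 -3.4] w 0.155
 turn [ 0.0001 -0.     -0.    ] rows>= 0.0  shift units after turn [0.027 0.014 0.015]  (in current axes [0.027 0.014 0.015] )
```

Request:
step_arm(plan=[[0.035, 0, 0, 0, 0, 0], [0, 0, 0, 0, 0, 0]])

```text
t: 27.78
eef_pos: [0.5362, 0.2119, 0.0228]
tool_rot: [0.487, 0.513, 0.488, -0.512]
contact_force: [-3.5, -0.9, 9.1]
gripper_width: 0.156
```

Request:
step_arm(plan=[[0, 0, 0, 0, 0, 0], [0, 0, 0, 0, 0, 0], [0, 0, 0, 0, 0, 0], [-0.5, 0, 0, 0, 0, 0], [-1, 0, 0, 0, 0, 0], [-1, 0, 0, 0, 0, 0], [-1, 0, 0, 0, 0, 0], [-0.5, 0, 0, 0, 0, 0]], fingers=-1)

```text
t: 28.78
eef_pos: [0.537, 0.2117, 0.1847]
tool_rot: [0.487, 0.514, 0.487, -0.511]
contact_force: [0.5, 0.1, 0.5]
gripper_width: 0.997
```

```bash
python3 trayin.py 0 pics/l1.png; python3 - <<'E'
from lib import *
from trayin import trayin
trayin(-100);trayin(0,camn="side")
# pin heads from side+top
for n in("side","top"):
    p,d=bot.read_camera(n);c=cam(n);P=cloud(c,d);X,Y,Z=P[...,0],P[...,1],P[...,2]
    if n=="side": cv2.imwrite("pics/l2.png",p[:,:,::-1])
    for nm,(a,b,e,f) in {"pr":(.59,.67,-.06,0),"py":(.59,.67,-.125,-.065),"pb":(.59,.67,-.19,-.13)}.items():
        t=(X>a)&(X<b)&(Y>e)&(Y<f)&(Z>.1)
        if t.sum()>5:h=Z[t].max();k=t&(Z>.124);print(n,nm,h.round(4),P[k].mean(0).round(4),k.sum())
E
```

```text
rim 1012 x [-45.2  29. ] y [-30.2  29.6] z 0.0567
lug 2314 x [44.2 82.8] y [-29.8  29.3] z 0.0607
bar 1272 x [-25.3  22.7] y [-6.9  6.2] z 0.0924
slot/low 623 x [73.4 78.9] y [-25.2  24.2]
t 28.82 pos [0.5379 0.212  0.1861] yaw -2.9 q [-1.12  0.42  0.84  1.84 -0.36  1.03 -0.18] F [ 1.7 -0.5  1.7] w 1.001
 turn [-0.     -0.0005 -0.0007] rows>= 0.0  shift units after turn [ 0.901 -0.677  5.342]  (in current axes [ 0.88  -0.681  5.345] )
rim 1124 x [-45.   28.7] y [-30.2  29.9] z 0.0567
lug 2026 x [44.6 83.5] y [-30.   29.6] z 0.0607
bar 1339 x [-24.8  23.3] y [-6.4  7. ] z 0.0924
slot/low 606 x [70.  78.9] y [-26.7  16.4]
rim 54 x [-47.9  25.7] y [-28.7  30.7] z 0.0575
lug 362 x [-43.4  86.2] y [-44.7  42.6] z 0.0625
bar 94 x [-24.7  27.3] y [-5.7  7.6] z 0.095
side pr 0.1365 [ 0.6351 -0.026   0.13  ] 84
side py 0.1342 [ 0.6278 -0.0894  0.1299] 88
side pb 0.1339 [ 0.6399 -0.1571  0.1298] 98
top pr 0.1323 [ 0.634  -0.0263  0.1283] 48
top py 0.1329 [ 0.6263 -0.09    0.1283] 50
top pb 0.1326 [ 0.6386 -0.1568  0.1288] 49
```

View pics/l1.png

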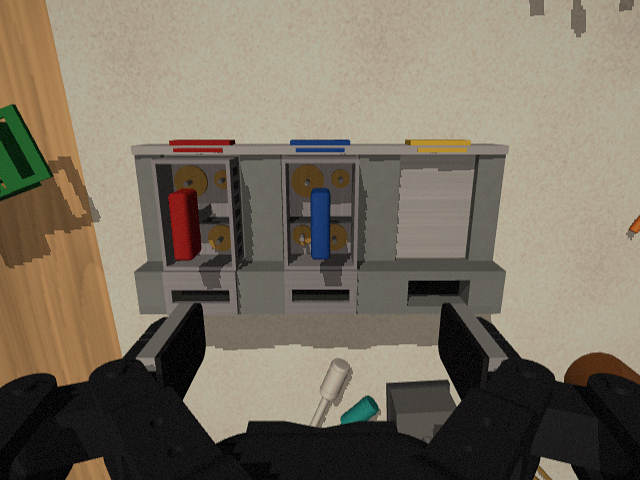

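View pics/l2.png

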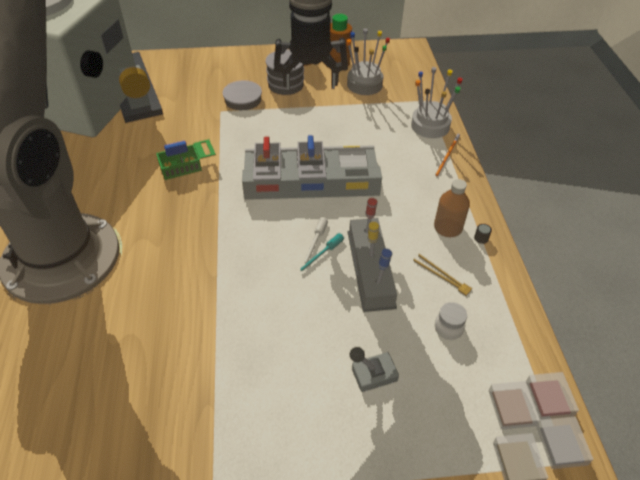

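Both trays are seated. The pin heads now lean slightly: red top at (0.634, -0.026), blue at (0.639, -0.157). I'll turn the tool and go to the red pin with a partial opening so its neighbour isn't touched.

Request:
step_arm(plan=[[0, 0, 0, -0.0265, 0, 0], [0, 0, 0, -0.0265, 0, 0], [0, 0, 0, -0.0265, 0, 0], [0, 0, 0, -0.0265, 0, 0], [0, 0, 0, -0.0265, 0, 0], [0, 0, 0, -0.0265, 0, 0], [0, 0, 0, -0.0265, 0, 0], [0, 0, 0, -0.0265, 0, 0]], fingers=-0.05)

```text
t: 30.02
eef_pos: [0.5348, 0.2112, 0.1798]
tool_rot: [0.699, 0.099, 0.701, -0.101]
contact_force: [-0.7, 0.1, -0.4]
gripper_width: 0.524
```

Request:
step_arm(plan=[[0, 0, 0, -0.0265, 0, 0], [0, 0, 0, -0.0115, 0, 0], [0, 0, 0, 0, 0, 0]])

```text
t: 30.4
eef_pos: [0.535, 0.2112, 0.1801]
tool_rot: [0.706, 0.018, 0.708, -0.019]
contact_force: [0.3, 0.1, -0.3]
gripper_width: 0.527
```

```bash
python3 -c "
from lib import *
go([.60,-.028,.17],87.1)"
```

```text
t 30.4 pos [0.535  0.2112 0.1801] yaw 87.1 q [-0.85  0.35  0.47  1.83 -0.18  1.    1.21] F [ 0.3  0.1 -0.3] w 0.527
 turn [-0.0001 -0.0004  0.0002] rows>= 0.0  shift units after turn [ 0.252 -5.889  1.926]  (in current axes [ 0.255 -5.888  1.929] )
```

Request:
step_arm(plan=[[0, -0.8, 0.27, 0, 0, 0], [0, -1, 0.33, 0, 0, 0], [0, -1, 0.33, 0, 0, 0], [0, -1, 0.33, 0, 0, 0], [0, -1, 0.33, 0, 0, 0], [0, -1.0, 0.33, 0, 0, 0], [0, -0.08, 0, 0, 0, 0], [0, 0, 0, 0, 0, 0]])

```text
t: 31.4
eef_pos: [0.6002, -0.0267, 0.1807]
tool_rot: [0.706, 0.018, 0.707, -0.018]
contact_force: [0.1, 0.9, 0.2]
gripper_width: 0.526
```

```bash
cat > pins.py <<'E'
from lib import *
import sys
def pins(camn,save=None):
    o=bot.get_obs();p,d=bot.read_camera(camn);c=cam(camn,o);P=cloud(c,d);X,Y,Z=P[...,0],P[...,1],P[...,2]
    if save: cv2.imwrite(save,p[:,:,::-1])
    s=(d>0)&(X>.54)&(X<.68)&(Y>-.22)&(Y<.03)
    k=s&(Z>.040)&(Z<.0475);q=(P[k][:,:2]*1000).astype(np.float32)
    if len(q)>50:r=cv2.minAreaRect(q);print("stand top",np.round(r[0],1),np.round(r[1],1),round(r[2],2))
    H=cv2.cvtColor(p,cv2.COLOR_RGB2HSV)
    M={"red":hsv(p,(0,130,60),(7,255,255))|hsv(p,(173,130,60),(180,255,255)),"yellow":hsv(p,(18,130,80),(33,255,255)),"blue":hsv(p,(106,110,40),(130,255,255))}
    for nm,m in M.items():
        t=s&(m>0)&(Z>.08)
        if t.sum()<8: continue
        tp=t&(Z>np.percentile(Z[t],98)-.004)
        lo=t&(Z<.11)
        print(nm,"top",P[tp].mean(0).round(4),tp.sum(),"low",P[lo].mean(0).round(4) if lo.any() else None,"y range low",np.percentile(Y[lo],[2,98]).round(4) if lo.any() else None, "ymid top",np.percentile(Y[tp],[1,99]).mean().round(4),"xmid",np.percentile(X[tp],[1,99]).mean().round(4))
    return o,p,d,P
if __name__=="__main__":
    pins(sys.argv[1],sys.argv[2]);
E
python3 pins.py wrist pics/m1.png; python3 -c "
from lib import *
go([.634,-.026,.17],87.1)"
```

```text
stand top [629.9 -90.7] [ 61.1 200.7] 0.53
red top [ 0.6337 -0.0238  0.1284] 686 low [ 0.6258 -0.0242  0.1044] y range low [-0.0327 -0.0148] ymid top -0.0237 xmid 0.6342
yellow top [ 0.6258 -0.0871  0.1288] 705 low [ 0.6211 -0.0834  0.1038] y range low [-0.0925 -0.0783] ymid top -0.0872 xmid 0.6262
blue top [ 0.6388 -0.1542  0.1281] 631 low [ 0.6299 -0.1507  0.1029] y range low [-0.1591 -0.1453] ymid top -0.1544 xmid 0.6393
t 31.45 pos [ 0.6003 -0.0257  0.1809] yaw 87.2 q [-0.47  0.4   0.53  1.78 -0.23  1.03  1.68] F [1.2 0.1 0.7] w 0.526
 turn [ 0.0002 -0.0002 -0.0001] rows>= 0.0  shift units after turn [0.272 0.034 0.841]  (in current axes [0.271 0.033 0.842] )
```

View pics/m1.png

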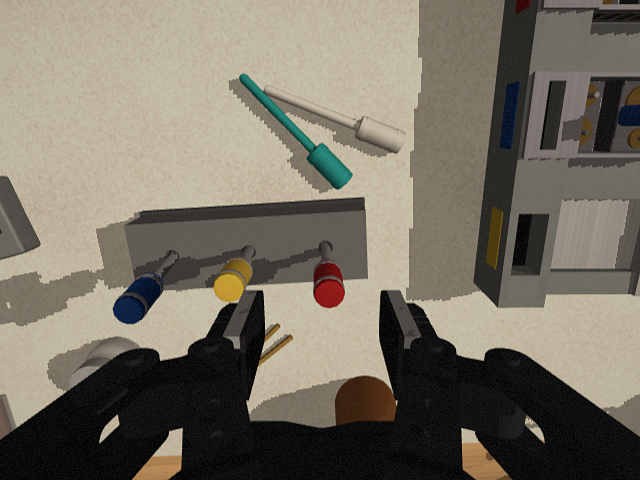

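The red pin stands free between the fingers at (329,280), and the stand top measures 61 x 201 mm as it should. I'll go down over its head.

Request:
step_arm(plan=[[0, 0.075, 0.42, 0, 0, 0], [0, 0, 0.4, 0, 0, 0], [0, 0, 0, 0, 0, 0], [0.6, 0, 0, 0, 0, 0], [0.8, 0, 0, 0, 0, 0], [0.8, 0, 0, 0, 0, 0], [0.7, 0, 0, 0, 0, 0], [0.43, 0, 0, 0, 0, 0]])

```text
t: 32.45
eef_pos: [0.6322, -0.0246, 0.0469]
tool_rot: [0.706, 0.018, 0.708, -0.017]
contact_force: [-0.6, -0.7, 1.0]
gripper_width: 0.527
```

Request:
step_arm(plan=[[0, 0, 0, 0, 0, 0], [0, 0, 0, 0, 0, 0], [0, 0, 0, 0, 0, 0], [0, 0, 0, 0, 0, 0], [0, 0, 0, 0, 0, 0]], fingers=1, force=50)

```text
t: 33.08
eef_pos: [0.6339, -0.0258, 0.0488]
tool_rot: [0.707, 0.018, 0.707, -0.018]
contact_force: [-0.5, 0.2, 0.5]
gripper_width: 0.227
```

```bash
python3 -c "
from lib import *
go([.6325,-.0243,.047],87.1)"
```

```text
t 33.08 pos [ 0.6339 -0.0258  0.0488] yaw 87.1 q [-0.38  0.61  0.45  1.8  -0.35  0.82  1.76] F [-0.5  0.2  0.5] w 0.227
 turn [ 0.0001  0.0001 -0.    ] rows>= 0.0  shift units after turn [ 0.045  0.035 -0.036]  (in current axes [ 0.045  0.035 -0.036] )
```

Request:
step_arm(plan=[[-0.3, 0, 0, 0, 0, 0], [-0.5, 0, 0, 0, 0, 0], [-0.7, 0, 0, 0, 0, 0], [-0.8, 0, 0, 0, 0, 0], [-0.8, 0, 0, 0, 0, 0], [-0.5, 0, 0, 0, 0, 0], [0, 0, 0, 0, 0, 0], [0, 0, 0, 0, 0, 0]])

```text
t: 34.08
eef_pos: [0.6333, -0.0256, 0.1922]
tool_rot: [0.707, 0.018, 0.707, -0.018]
contact_force: [-0.1, 0.9, -1.4]
gripper_width: 0.223
```

```bash
cat > held.py <<'E'
from lib import *
import sys
def held(save=None,side=True):
    T=np.array(bot.camera_model("wrist")["T_tool_cam"]);K=bot.camera_model("wrist")["mtx"];c=(K,T[:3,:3],T[:3,3])
    o=bot.get_obs();p,d=bot.read_camera("wrist");L=cloud(c,d)*1000
    if save: cv2.imwrite(save,p[:,:,::-1])
    s=(d>0)&(abs(L[...,1])<14)&(abs(L[...,2])<20)&(L[...,0]>-48)&(L[...,0]<70)
    for a in range(-45,70,8):
        k=s&(L[...,0]>=a)&(L[...,0]<a+8)
        if k.sum()>5: print(a+4,k.sum(),"y",np.percentile(L[k][:,1],[3,97]).round(1),"mid",np.percentile(L[k][:,1],[3,97]).mean().round(2),"z front",np.percentile(L[k][:,2],[5,50]).round(1))
    if s.any(): print("max x",np.percentile(L[s][:,0],[99,100]).round(1))
    return o,p,d,L
if __name__=="__main__":
    held(sys.argv[1]);go([.4331,.1493,.2],87.1)
    p,d=bot.read_camera("side");cv2.imwrite(sys.argv[1].replace(".png","s.png"),cv2.resize(p[100:300,280:480],None,fx=3,fy=3)[:,:,::-1])
E
python3 held.py pics/n1.png
```

```text
-41 190 y [-13.2  13.1] mid -0.04 z front [-11.5  -9.9]
-33 7 y [-0.6  2.5] mid 0.94 z front [-5.1 -4.8]
-25 129 y [-3.4  3.5] mid 0.07 z front [-5.1 -4.4]
-17 135 y [-3.8  3.7] mid -0.07 z front [-5.5 -4.7]
-9 117 y [-4.   3.8] mid -0.09 z front [-6.  -5.1]
-1 100 y [-3.7  3.5] mid -0.09 z front [-6.3 -5.5]
7 92 y [-3.8  3.7] mid -0.07 z front [-6.7 -5.9]
15 84 y [-3.9  3.9] mid -0.04 z front [-7.1 -6.1]
23 71 y [-4.   3.5] mid -0.27 z front [-7.3 -6.6]
31 64 y [-3.6  3.6] mid -0.03 z front [-7.8 -7.1]
39 52 y [-3.8  3.7] mid -0.04 z front [-8.  -7.3]
max x [40.1 42.9]
t 34.12 pos [ 0.6331 -0.0256  0.1917] yaw 87.1 q [-0.45  0.45  0.53  1.69 -0.25  1.08  1.69] F [-0.2  0.5  0. ] w 0.222
 turn [ 0.0001 -0.0002  0.    ] rows>= 0.0  shift units after turn [-0.208  4.114 -5.214]  (in current axes [-0.202  4.117 -5.212] )
```

View pics/n1.png

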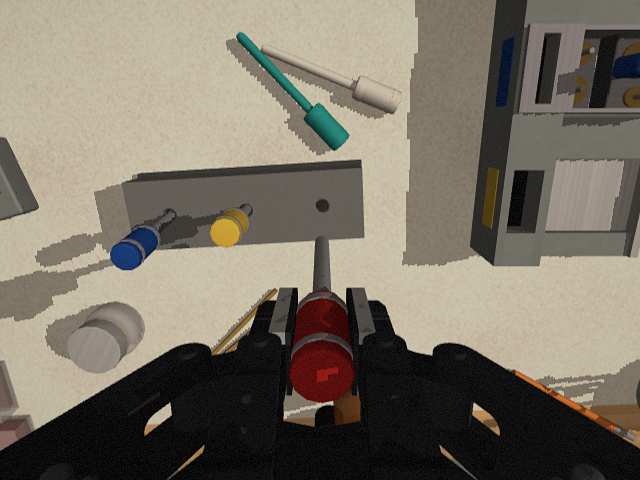

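View pics/n1s.png

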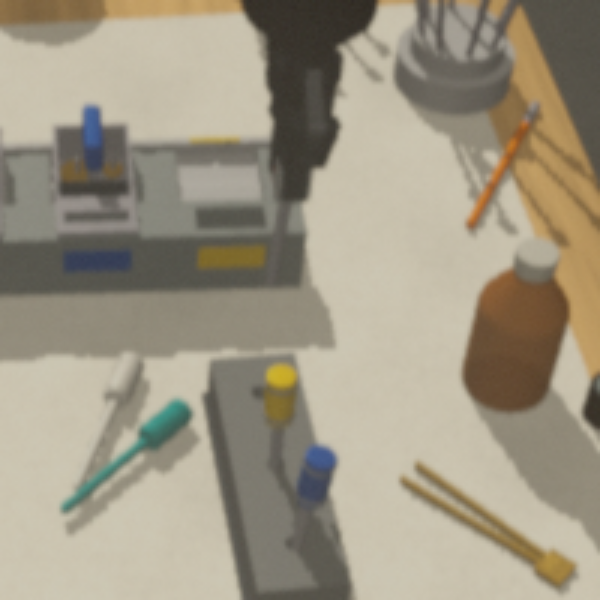

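The red pin is held: tip 42.5 mm below the reference point, centred in y, leaning 2.6° towards the robot. I'll tilt the tool to bring it plumb and go over the red slot.

Request:
step_arm(plan=[[0, 0, 0, 0, -0.0072, 0], [0, 0.6, -0.75, 0, 0, 0], [0, 0.7, -0.9, 0, 0, 0], [0, 0.7, -0.9, 0, 0, 0], [0, 0.7, -0.9, 0, 0, 0], [0, 0.7, -0.9, 0, 0, 0], [0, 0.5, -0.4, 0, 0, 0], [0, 0, 0, 0, 0, 0]])

```text
t: 35.17
eef_pos: [0.4504, 0.141, 0.1832]
tool_rot: [0.722, 0.016, 0.691, -0.017]
contact_force: [1.2, -0.4, -0.6]
gripper_width: 0.221
```

```bash
cat > tip.py <<'E'
from lib import *
import sys
# tip.py bay y_rel zt  tipx tipy tipz(tool mm): shift in current tool axes to bring pin tip to frame (67,bay+y) height zt
bay,y,zt,a,b,c_=map(float,sys.argv[1:7]);fxx=float(sys.argv[7]) if len(sys.argv)>7 else 67
ang=np.radians(-92.9);O=np.array([.5364,.2111]);fx=np.array([np.cos(ang),np.sin(ang)]);fy=np.array([-fx[1],fx[0]])
o=bot.get_obs();Rm=Q(o["tool_rot"]).as_matrix()
t=o["eef_pos"]+Rm@np.array([a,b,c_])/1000
g=np.r_[O+fx*fxx/1000+fy*(bay+y)/1000,zt/1000]
w=t[:2]-O
print("t",round(o["t"],2),"tip frame x,y(rel bay),z",(w@fx*1000).round(1),(w@fy*1000-bay).round(1),(t[2]*1000).round(1),"F",o["contact_force"].round(1),"w",round(o["gripper_width"],3))
ax=Rm@np.array([1,0,0]);
print("shift units",(Rm.T@(g-t)/.04).round(3),"frame y + dir per unit in tool",(Rm.T@np.r_[fy,0]).round(3),"tool x",ax.round(3))
E
python3 tip.py -100 2 100 42.5 0 -4
python3 held.py pics/n2.png
```

```text
t 35.17 tip frame x,y(rel bay),z 74.3 15.6 140.6 F [ 1.2 -0.4 -0.6] w 0.221
shift units [ 0.998  0.185 -0.382] frame y + dir per unit in tool [ 0.044 -0.004  0.999] tool x [ 0.044 -0.002 -0.999]
-41 200 y [-13.2  13.3] mid 0.03 z front [-11.5 -10.1]
-33 8 y [-1.9  1.6] mid -0.14 z front [-5.2 -4.7]
-25 136 y [-3.7  3.5] mid -0.06 z front [-5.2 -4.4]
-17 137 y [-3.8  3.6] mid -0.1 z front [-5.7 -4.8]
-9 113 y [-4.   3.8] mid -0.1 z front [-5.9 -5. ]
-1 95 y [-3.7  3.5] mid -0.11 z front [-6.3 -5.6]
7 98 y [-3.8  3.7] mid -0.07 z front [-6.7 -5.9]
15 84 y [-4.   3.8] mid -0.09 z front [-7.1 -6.3]
23 71 y [-4.   3.4] mid -0.29 z front [-7.3 -6.6]
31 66 y [-3.7  3.6] mid -0.06 z front [-7.8 -7. ]
39 49 y [-3.8  3.7] mid -0.06 z front [-8.  -7.4]
max x [39.5 42.1]
t 35.23 pos [0.4515 0.1397 0.1834] yaw 87.2 q [-0.89  0.12  0.49  2.09 -0.05  0.9   1.14] F [-0.1 -0.5 -0.9] w 0.224
 turn [0.0004 0.0071 0.0001] rows>= 0.2  shift units after turn [-0.415  0.216 -0.471]  (in current axes [-0.436  0.216 -0.452] )
```

View pics/n2.png

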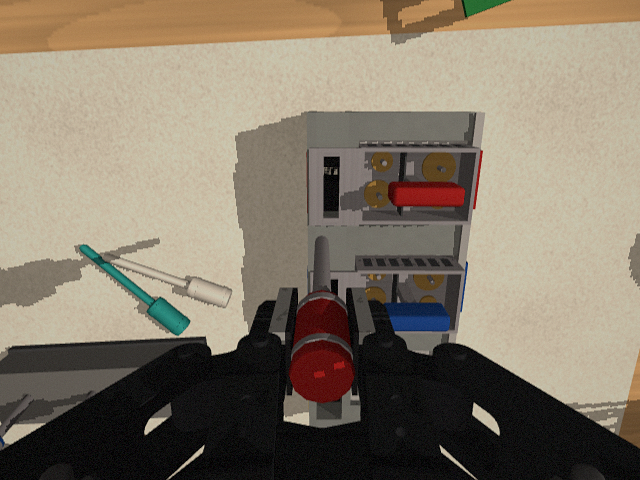

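```bash
python3 - <<'E'
from lib import *
o=bot.get_obs();p,d=bot.read_camera("wrist");c=cam("wrist",o);P=cloud(c,d)
ang=np.radians(-92.9);O=np.array([.5364,.2111]);fx=np.array([np.cos(ang),np.sin(ang)]);fy=np.array([-fx[1],fx[0]])
g=cv2.cvtColor(p,cv2.COLOR_RGB2GRAY)
v,u=np.mgrid[0:480,0:640]
S=plane(c,u,v,.062)[...,:2]-O;A=S@fx*1000;B=S@fy*1000+100
low=(P[...,2]<.045)&(d>0)&(abs(A-67)<14)&(abs(B)<28)
print("slot(z62 plane)",np.percentile(A[low],[2,98]).round(1),np.percentile(B[low],[2,98]).round(1),low.sum())
S2=plane(c,u,v,.032)[...,:2]-O;A2=S2@fx*1000;B2=S2@fy*1000+100
h=low&(P[...,2]<.02);print("hole px",h.sum(),u[h].mean(),v[h].mean(),"x",np.percentile(A2[h],[2,98]).round(1),"y",np.percentile(B2[h],[2,98]).round(1))
cv2.imwrite("pics/n3.png",cv2.resize(p[140:230,290:380],None,fx=6,fy=6,interpolation=cv2.INTER_NEAREST)[:,:,::-1])
E
python3 tip.py -100 2 100 42.5 0 -4
```

```text
slot(z62 plane) [61.7 73. ] [-23.8  19.9] 921
hole px 163 333.03067484662574 169.98159509202455 x [61.  72.6] y [-11.3  -3.1]
t 35.33 tip frame x,y(rel bay),z 76.7 17.7 141.0 F [0.2 0.3 0.2] w 0.222
shift units [ 1.006  0.243 -0.44 ] frame y + dir per unit in tool [0.045 0.001 0.999] tool x [ 0.045 -0.003 -0.999]
```

View pics/n3.png

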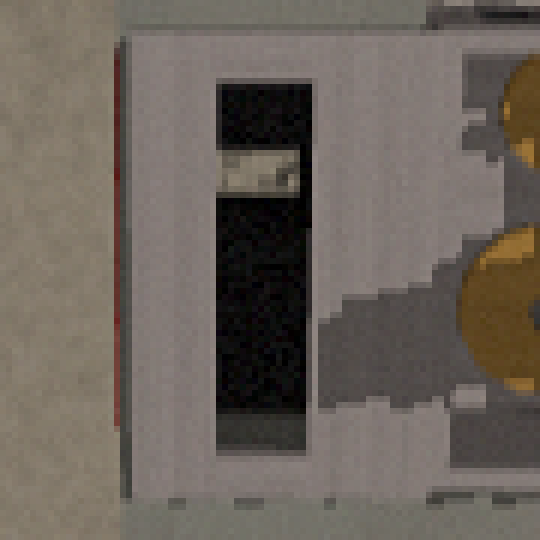

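The slot is centred at frame x = 67.3, z = 62. The hole is visible at about y = -5 to -8 from the bay centre. I'll start at +2 and slide toward -y.

Request:
step_arm(plan=[[0.3, 0.12, -0.22, 0, 0, 0], [0.4, 0.12, -0.22, 0, 0, 0], [0.3, 0, 0, 0, 0, 0], [0, 0, 0, 0, 0, 0], [0, 0, 0, 0, 0, 0], [0, 0, 0, 0, 0, 0]])

```text
t: 36.08
eef_pos: [0.4372, 0.1499, 0.1435]
tool_rot: [0.723, 0.018, 0.69, -0.018]
contact_force: [0.1, -0.3, -1.2]
gripper_width: 0.219
```

```bash
python3 tip.py -100 2 70 42.5 0 -4 67.2
```

```text
t 36.08 tip frame x,y(rel bay),z 66.1 2.0 100.8 F [ 0.1 -0.3 -1.2] w 0.219
shift units [ 0.77  -0.029 -0.036] frame y + dir per unit in tool [ 0.046 -0.     0.999] tool x [ 0.046 -0.002 -0.999]
```

Request:
step_arm(plan=[[0.4, -0.029, -0.018, 0, 0, 0], [0.4, 0, -0.018, 0, 0, 0], [0.4, 0, -0.018, 0, 0, 0], [0.32, 0, -0.014, 0, 0, 0], [0, 0, 0, 0, 0, 0], [0, 0, 0, 0, 0, 0]])

```text
t: 36.83
eef_pos: [0.4371, 0.1489, 0.0826]
tool_rot: [0.723, 0.018, 0.69, -0.018]
contact_force: [0.2, -0.5, -0.4]
gripper_width: 0.218
```

```bash
python3 tip.py -100 2 32 42.5 0 -4 67.2
```

```text
t 36.83 tip frame x,y(rel bay),z 67.1 1.9 40.0 F [ 0.2 -0.5 -0.4] w 0.218
shift units [ 0.2   -0.003 -0.007] frame y + dir per unit in tool [ 0.046 -0.     0.999] tool x [ 0.046 -0.002 -0.999]
```

Request:
step_arm(plan=[[0.1, 0, -0.004, 0, 0, 0], [0.08, 0, -0.003, 0, 0, 0], [0.06, 0, 0, 0, 0, 0], [0, 0, 0, 0, 0, 0]])

```text
t: 37.33
eef_pos: [0.4393, 0.1495, 0.0746]
tool_rot: [0.724, 0.018, 0.689, -0.017]
contact_force: [-1.2, -2.3, 20.3]
gripper_width: 0.224
```

```bash
python3 tip.py -100 2 32 42.5 0 -4 67.2
```

```text
t 37.33 tip frame x,y(rel bay),z 66.4 4.3 32.0 F [-1.2 -2.3 20.3] w 0.224
shift units [-0.004 -0.021 -0.057] frame y + dir per unit in tool [ 0.049 -0.     0.999] tool x [ 0.049  0.    -0.999]
```

Request:
step_arm(plan=[[-0.03, 0, -0.03, 0, 0, 0], [-0.002, 0, -0.04, 0, 0, 0], [-0.002, 0, -0.04, 0, 0, 0], [0, 0, 0, 0, 0, 0]])

```text
t: 37.83
eef_pos: [0.4353, 0.1499, 0.0751]
tool_rot: [0.725, 0.018, 0.689, -0.017]
contact_force: [2.9, -0.6, 7.1]
gripper_width: 0.223
```

```bash
python3 tip.py -100 2 32 42.5 0 -4 67.2
```

```text
t 37.83 tip frame x,y(rel bay),z 66.2 0.2 32.5 F [ 2.9 -0.6  7.1] w 0.223
shift units [ 0.013 -0.026  0.043] frame y + dir per unit in tool [ 0.051 -0.     0.999] tool x [ 0.051 -0.    -0.999]
```

Request:
step_arm(plan=[[-0.002, -0.02, -0.04, 0, 0, 0], [-0.002, 0, -0.04, 0, 0, 0], [0, 0, 0, 0, 0, 0]])

```text
t: 38.2
eef_pos: [0.428, 0.148, 0.0733]
tool_rot: [0.722, 0.017, 0.691, -0.018]
contact_force: [0.5, 0.6, -0.8]
gripper_width: 0.218
```

Request:
step_arm(plan=[[-0.002, 0, -0.04, 0, 0, 0], [-0.002, 0, -0.04, 0, 0, 0], [0, 0, 0, 0, 0, 0]])

```text
t: 38.58
eef_pos: [0.4264, 0.1485, 0.0739]
tool_rot: [0.723, 0.017, 0.69, -0.018]
contact_force: [2.1, -1.2, -1.7]
gripper_width: 0.225
```

```bash
python3 tip.py -100 2 32 42.5 0 -4 67.2
```

```text
t 38.58 tip frame x,y(rel bay),z 68.0 -8.7 31.2 F [ 2.1 -1.2 -1.7] w 0.225
shift units [-0.006  0.021  0.269] frame y + dir per unit in tool [ 0.046 -0.001  0.999] tool x [ 0.046 -0.002 -0.999]
```

The force vanished and the tip sank at y of about -7, so it is in the hole. I'll push down.

Request:
step_arm(plan=[[0.05, 0, 0.02, 0, 0, 0], [0.08, 0, -0.004, 0, 0, 0], [0.1, 0, -0.005, 0, 0, 0], [0, 0, 0, 0, 0, 0]])

```text
t: 39.08
eef_pos: [0.4275, 0.1488, 0.0645]
tool_rot: [0.723, 0.017, 0.69, -0.018]
contact_force: [4.1, -0.2, -2.8]
gripper_width: 0.22
```

```bash
python3 tip.py -100 -7.5 2 42.5 0 -4 67.2
```

```text
t 39.08 tip frame x,y(rel bay),z 67.7 -7.6 21.9 F [ 4.1 -0.2 -2.8] w 0.22
shift units [ 0.496  0.013 -0.021] frame y + dir per unit in tool [ 0.047 -0.     0.999] tool x [ 0.047 -0.002 -0.999]
```

Request:
step_arm(plan=[[0.1, 0, 0.03, 0, 0, 0], [0.12, 0, -0.006, 0, 0, 0], [0.12, 0, -0.006, 0, 0, 0], [0.1, 0, -0.005, 0, 0, 0], [0, 0, 0, 0, 0, 0]])

```text
t: 39.7
eef_pos: [0.4279, 0.1483, 0.0466]
tool_rot: [0.723, 0.017, 0.691, -0.018]
contact_force: [4.1, -0.6, -2.9]
gripper_width: 0.22
```

```bash
python3 tip.py -100 -7.5 1 42.5 0 -4 67.2
```

```text
t 39.7 tip frame x,y(rel bay),z 68.3 -7.3 3.9 F [ 4.1 -0.6 -2.9] w 0.22
shift units [ 0.073  0.027 -0.009] frame y + dir per unit in tool [ 0.045 -0.     0.999] tool x [ 0.045 -0.003 -0.999]
```

Request:
step_arm(plan=[[0.07, 0.015, 0.01, 0, 0, 0], [0, 0, 0, 0, 0, 0]])

```text
t: 39.95
eef_pos: [0.4282, 0.149, 0.044]
tool_rot: [0.722, 0.017, 0.691, -0.018]
contact_force: [2.5, 1.1, -2.7]
gripper_width: 0.22
```

Request:
step_arm(plan=[[0, 0, 0, 0, 0, 0], [0, 0, 0, 0, 0, 0], [0, 0, 0, 0, 0, 0], [-0.3, 0, 0.014, 0, 0, 0], [-0.6, 0, 0.028, 0, 0, 0], [-0.8, 0, 0.04, 0, 0, 0], [-0.8, 0, 0.04, 0, 0, 0], [-0.5, 0, 0, 0, 0, 0]], fingers=0.18)

```text
t: 40.95
eef_pos: [0.4287, 0.1491, 0.1666]
tool_rot: [0.723, 0.018, 0.69, -0.018]
contact_force: [0.1, 0.3, -0.3]
gripper_width: 0.413
```

```bash
python3 - <<'E'
from lib import *
for n in("side","wrist"):
    p,d=bot.read_camera(n)
    if n=="side":
        c=cam(n);P=cloud(c,d);m=(hsv(p,(0,130,60),(7,255,255))|hsv(p,(173,130,60),(180,255,255)))>0
        k=m&(abs(P[...,0]-.43)<.035)&(abs(P[...,1]-.15)<.03)&(P[...,2]>.06);print("head z",np.percentile(P[k][:,2],[1,99]).round(4),P[k].mean(0).round(4))
        cv2.imwrite("pics/o_s.png",cv2.resize(p[110:220,220:400],None,fx=4,fy=4)[:,:,::-1])
    else: cv2.imwrite("pics/o_w.png",p[:,:,::-1])
go([.639,-.154,.18],87.1)
E
```

```text
head z [0.0951 0.1287] [0.4383 0.1488 0.1158]
t 41.05 pos [0.4295 0.1497 0.1669] yaw 87.1 q [-0.94  0.11  0.49  2.15 -0.04  0.85  1.09] F [ 0.   0.4 -0.5] w 0.412
 turn [ 0.0001  0.0078 -0.0005] rows>= 0.3  shift units after turn [-0.327 -7.319  5.616]  (in current axes [-0.077 -7.32   5.623] )
```

View pics/o_s.png

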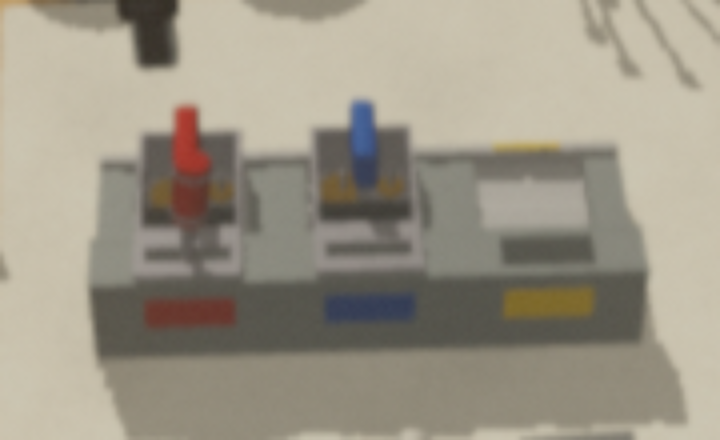

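View pics/o_w.png

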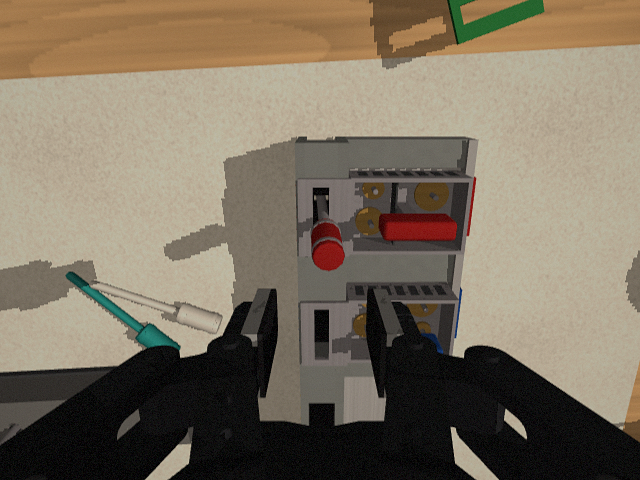

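The red pin is fully down: head top at about 0.126, the 5 mm drop from its height in the stand that I expected. Next is the blue pin.

Request:
step_arm(plan=[[-0.3, -0.4, 0.3, 0, 0.0078, 0], [0, -0.9, 0.6, 0, 0, 0], [0, -1, 0.65, 0, 0, 0], [0, -1, 0.65, 0, 0, 0], [0, -1, 0.65, 0, 0, 0], [0, -1, 0.65, 0, 0, 0], [0, -1, 0.65, 0, 0, 0], [0, -1, 0.62, 0, 0, 0]], fingers=-0.05)

```text
t: 42.05
eef_pos: [0.6036, -0.1533, 0.1753]
tool_rot: [0.705, 0.018, 0.709, -0.018]
contact_force: [0.6, 0.0, -0.4]
gripper_width: 0.524
```

Request:
step_arm(plan=[[0, 0, 0, 0, 0, 0], [0, 0, 0, 0, 0, 0]])

```text
t: 42.3
eef_pos: [0.6027, -0.1515, 0.1753]
tool_rot: [0.705, 0.018, 0.709, -0.018]
contact_force: [-0.3, 1.1, -0.1]
gripper_width: 0.522
```

```bash
python3 pins.py wrist pics/q1.png; python3 -c "
from lib import *
go([.639,-.154,.047],87.1)"
```

```text
stand top [630.2 -90.3] [ 61.  200.3] 0.58
yellow top [ 0.6262 -0.088   0.1286] 716 low [ 0.6182 -0.0887  0.1042] y range low [-0.0942 -0.0833] ymid top -0.0878 xmid 0.6263
blue top [ 0.6388 -0.1549  0.1282] 695 low [ 0.63   -0.1546  0.1044] y range low [-0.1642 -0.1459] ymid top -0.1547 xmid 0.6393
t 42.35 pos [ 0.6028 -0.1507  0.1755] yaw 87.2 q [-0.3   0.46  0.62  1.73 -0.3   1.05  1.94] F [ 0.4  0.4 -0.2] w 0.529
 turn [ 0.0003 -0.0008 -0.0002] rows>= 0.0  shift units after turn [ 3.213 -0.036  0.908]  (in current axes [ 3.208 -0.04   0.925] )
```

View pics/q1.png

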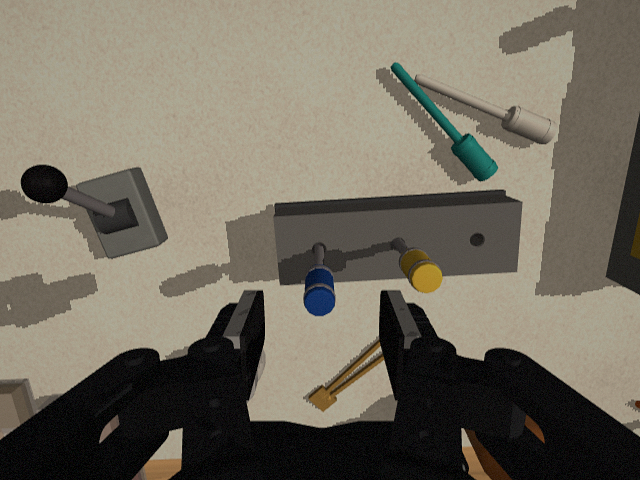

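Request:
step_arm(plan=[[0, -0.06, 0.43, 0, -0.0008, 0], [0, 0, 0.43, 0, 0, 0], [0, 0, 0, 0, 0, 0], [0.6, 0, 0, 0, 0, 0], [0.8, 0, 0, 0, 0, 0], [0.8, 0, 0, 0, 0, 0], [0.7, 0, 0, 0, 0, 0], [0.3, 0, 0, 0, 0, 0]])

```text
t: 43.35
eef_pos: [0.636, -0.1549, 0.0467]
tool_rot: [0.706, 0.018, 0.708, -0.017]
contact_force: [0.0, 0.2, 0.5]
gripper_width: 0.528
```

Request:
step_arm(plan=[[0, 0, 0, 0, 0, 0], [0, 0, 0, 0, 0, 0], [0, 0, 0, 0, 0, 0], [0, 0, 0, 0, 0, 0], [0, 0, 0, 0, 0, 0]], fingers=1, force=50)

```text
t: 43.98
eef_pos: [0.6382, -0.1563, 0.0488]
tool_rot: [0.708, 0.018, 0.706, -0.018]
contact_force: [-1.3, 1.2, 3.7]
gripper_width: 0.219
```

Request:
step_arm(plan=[[-0.3, 0, 0, 0, 0, 0], [-0.5, 0, 0, 0, 0, 0], [-0.7, 0, 0, 0, 0, 0], [-0.8, 0, 0, 0, 0, 0], [-0.8, 0, 0, 0, 0, 0], [-0.5, 0, 0, 0, 0, 0], [0, 0, 0, 0, 0, 0], [0, 0, 0, 0, 0, 0]])

```text
t: 44.98
eef_pos: [0.6369, -0.1559, 0.1911]
tool_rot: [0.707, 0.018, 0.707, -0.018]
contact_force: [0.5, 0.1, -0.3]
gripper_width: 0.219
```

```bash
python3 held.py pics/r1.png
```

```text
-41 223 y [-13.   13.2] mid 0.08 z front [-11.4 -10.4]
-33 17 y [-1.5  2. ] mid 0.22 z front [-6.4 -6. ]
-25 150 y [-3.5  3.5] mid -0.0 z front [-6.8 -6. ]
-17 145 y [-3.8  3.7] mid -0.06 z front [-7.6 -6.6]
-9 118 y [-3.5  3.8] mid 0.14 z front [-8.4 -7.4]
-1 114 y [-3.7  3.5] mid -0.08 z front [-9.  -8.1]
7 94 y [-3.8  3.7] mid -0.05 z front [-9.7 -8.9]
15 88 y [-3.4  3.8] mid 0.18 z front [-10.5  -9.6]
23 75 y [-3.6  3.5] mid -0.05 z front [-11.2 -10.4]
31 69 y [-3.6  3.6] mid -0.03 z front [-11.9 -11.1]
39 54 y [-3.8  3.7] mid -0.05 z front [-12.4 -11.8]
max x [39.7 41.8]
t 45.02 pos [ 0.6368 -0.1558  0.1907] yaw 87.1 q [-0.28  0.5   0.61  1.64 -0.32  1.1   1.94] F [-0.2  0.3 -1.4] w 0.22
 turn [ 0.0001 -0.0002 -0.0001] rows>= 0.0  shift units after turn [-0.233  7.36  -5.471]  (in current axes [-0.224  7.365 -5.466] )
```

View pics/r1.png

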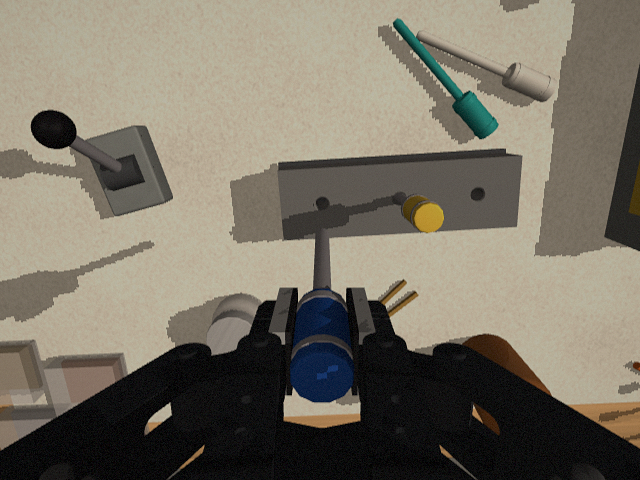

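Request:
step_arm(plan=[[-0.8, 0, 0, 0, -0.0139, 0], [0, 0.6, -0.35, 0, 0, 0], [0, 1, -0.35, 0, 0, 0], [0, 1, -0.35, 0, 0, 0], [0, 1, -0.35, 0, 0, 0], [0, 1, -0.35, 0, 0, 0], [0, 1, -0.35, 0, 0, 0], [0, 1, -0.35, 0, 0, 0]])

```text
t: 46.08
eef_pos: [0.5522, 0.1134, 0.2145]
tool_rot: [0.737, 0.017, 0.675, -0.019]
contact_force: [-0.6, 0.9, -1.2]
gripper_width: 0.221
```

Request:
step_arm(plan=[[0, 0.6, -0.2, 0, 0, 0], [0, 0, 0, 0, 0, 0], [0, 0, 0, 0, 0, 0], [0, 0, 0, 0, 0, 0]])

```text
t: 46.58
eef_pos: [0.5469, 0.135, 0.2147]
tool_rot: [0.737, 0.018, 0.675, -0.02]
contact_force: [-0.3, -0.2, -0.6]
gripper_width: 0.218
```

```bash
python3 held.py pics/r2.png | tail -4; python3 tip.py 0 25 110 42 0 -8.7; cat > slot.py <<'E'
from lib import *
import sys
bay=float(sys.argv[1])
o=bot.get_obs();p,d=bot.read_camera("wrist");c=cam("wrist",o);P=cloud(c,d)
ang=np.radians(-92.9);O=np.array([.5364,.2111]);fx=np.array([np.cos(ang),np.sin(ang)]);fy=np.array([-fx[1],fx[0]])
v,u=np.mgrid[0:480,0:640]
S=plane(c,u,v,.062)[...,:2]-O;A=S@fx*1000;B=S@fy*1000-bay
low=(P[...,2]<.045)&(d>0)&(abs(A-67)<14)&(abs(B)<28)
print("slot(z62 plane)",np.percentile(A[low],[2,98]).round(1),np.percentile(B[low],[2,98]).round(1),low.sum())
S2=plane(c,u,v,.032)[...,:2]-O;A2=S2@fx*1000;B2=S2@fy*1000-bay
h=low&(P[...,2]<.02)
if h.sum(): print("hole px",h.sum(),u[h].mean(),v[h].mean(),"x",np.percentile(A2[h],[2,98]).round(1),"y",np.percentile(B2[h],[2,98]).round(1))
E
python3 slot.py 0
```

```text
39 54 y [-3.8  3.7] mid -0.07 z front [-12.6 -11.8]
max x [39.6 42.6]
t 46.62 pos [0.5469 0.1352 0.2147] yaw 87.0 q [-0.87  0.24  0.58  1.9  -0.12  0.96  1.28] F [ 0.6  0.4 -0.7] w 0.222
 turn [-0.0003  0.0141  0.0001] rows>= 0.5  shift units after turn [ 0.368  0.208 -2.859]  (in current axes [ 0.114  0.203 -2.88 ] )
t 46.67 tip frame x,y(rel bay),z 75.0 9.3 172.2 F [ 0.2 -0.3 -1.6] w 0.222
shift units [1.583 0.202 0.253] frame y + dir per unit in tool [0.089 0.001 0.996] tool x [ 0.088 -0.005 -0.996]
slot(z62 plane) [61.2 72.1] [-23.7  19.1] 751
hole px 130 331.0 166.5 x [61.  71.8] y [-6.9  1.2]
```

View pics/r2.png

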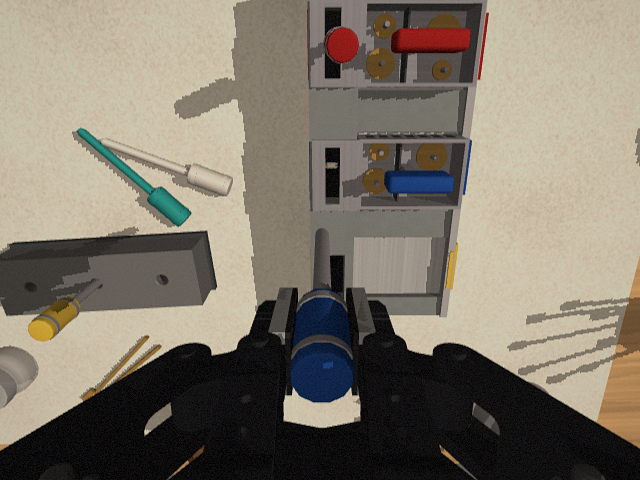

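Request:
step_arm(plan=[[0.4, 0.1, -0.08, 0, 0, 0], [0.5, 0.1, -0.084, 0, 0, 0], [0.5, 0, -0.044, 0, 0, 0], [0.4, 0, -0.036, 0, 0, 0], [0, 0, 0, 0, 0, 0], [0, 0, 0, 0, 0, 0], [0, 0, 0, 0, 0, 0]])

```text
t: 47.6
eef_pos: [0.5443, 0.145, 0.143]
tool_rot: [0.738, 0.017, 0.674, -0.018]
contact_force: [0.8, -0.3, 0.4]
gripper_width: 0.221
```

```bash
python3 tip.py 0 6 40 42 0 -8.7 66.8
```

```text
t 47.6 tip frame x,y(rel bay),z 65.6 6.3 100.4 F [ 0.8 -0.3  0.4] w 0.221
shift units [ 1.503 -0.031 -0.144] frame y + dir per unit in tool [ 0.09  -0.     0.996] tool x [ 0.09  -0.004 -0.996]
```

Request:
step_arm(plan=[[0.4, -0.03, -0.038, 0, 0, 0], [0.4, 0, -0.037, 0, 0, 0], [0.4, 0, -0.037, 0, 0, 0], [0.3, 0, -0.03, 0, 0, 0], [0, 0, 0, 0, 0, 0], [0, 0, 0, 0, 0, 0]])

```text
t: 48.35
eef_pos: [0.5437, 0.1436, 0.0822]
tool_rot: [0.738, 0.017, 0.675, -0.018]
contact_force: [-0.4, -0.4, -0.4]
gripper_width: 0.223
```

```bash
python3 tip.py 0 6 32 42 0 -8.7 66.8
```

```text
t 48.35 tip frame x,y(rel bay),z 67.0 5.7 39.6 F [-0.4 -0.4 -0.4] w 0.223
shift units [ 0.189  0.005 -0.01 ] frame y + dir per unit in tool [ 0.089 -0.     0.996] tool x [ 0.089 -0.004 -0.996]
```

Request:
step_arm(plan=[[0.1, 0, -0.009, 0, 0, 0], [0.08, 0, -0.007, 0, 0, 0], [0.03, 0, 0, 0, 0, 0], [0, 0, 0, 0, 0, 0]])

```text
t: 48.85
eef_pos: [0.545, 0.1439, 0.0756]
tool_rot: [0.738, 0.018, 0.674, -0.018]
contact_force: [-3.8, -0.3, 16.8]
gripper_width: 0.218
```

Request:
step_arm(plan=[[-0.004, 0, -0.04, 0, 0, 0], [-0.004, 0, -0.04, 0, 0, 0], [0, 0, 0, 0, 0, 0]])

```text
t: 49.22
eef_pos: [0.5432, 0.1441, 0.0759]
tool_rot: [0.739, 0.018, 0.673, -0.018]
contact_force: [-0.8, -1.0, 12.5]
gripper_width: 0.223
```

```bash
python3 tip.py 0 6 32 42 0 -8.7 66.8
```

```text
t 49.23 tip frame x,y(rel bay),z 66.5 5.5 33.2 F [-0.8 -1.  12.5] w 0.223
shift units [ 0.032 -0.007  0.01 ] frame y + dir per unit in tool [ 0.094 -0.     0.996] tool x [ 0.094 -0.003 -0.996]
```

Request:
step_arm(plan=[[-0.006, 0, -0.04, 0, 0, 0], [-0.004, 0, -0.04, 0, 0, 0], [0, 0, 0, 0, 0, 0]])

```text
t: 49.6
eef_pos: [0.541, 0.1443, 0.076]
tool_rot: [0.74, 0.018, 0.672, -0.018]
contact_force: [3.8, -0.8, 6.2]
gripper_width: 0.219
```

Request:
step_arm(plan=[[-0.004, 0, -0.04, 0, 0, 0], [-0.004, 0, -0.03, 0, 0, 0], [0, 0, 0, 0, 0, 0]])

```text
t: 49.98
eef_pos: [0.5337, 0.1441, 0.0735]
tool_rot: [0.737, 0.017, 0.675, -0.018]
contact_force: [0.2, -0.6, -0.3]
gripper_width: 0.218
```

```bash
python3 tip.py 0 -3 32 42 0 -8.7 66.8
```

```text
t 49.98 tip frame x,y(rel bay),z 67.0 -4.3 30.9 F [ 0.2 -0.6 -0.3] w 0.218
shift units [-0.025  0.006  0.035] frame y + dir per unit in tool [ 0.088 -0.001  0.996] tool x [ 0.088 -0.005 -0.996]
```

The tip dropped in at y of about -4. I'll go down.

Request:
step_arm(plan=[[0.06, 0, -0.005, 0, 0, 0], [0.1, 0, -0.009, 0, 0, 0], [0.1, 0, -0.009, 0, 0, 0], [0, 0, 0, 0, 0, 0]])

```text
t: 50.48
eef_pos: [0.5344, 0.1441, 0.0629]
tool_rot: [0.738, 0.017, 0.675, -0.019]
contact_force: [3.6, 0.3, -1.5]
gripper_width: 0.222
```

```bash
python3 tip.py 0 -3 2 42 0 -8.7 66.8
```

```text
t 50.48 tip frame x,y(rel bay),z 67.1 -3.5 20.3 F [ 3.6  0.3 -1.5] w 0.222
shift units [ 0.457  0.007 -0.027] frame y + dir per unit in tool [ 0.089 -0.001  0.996] tool x [ 0.089 -0.005 -0.996]
```

Request:
step_arm(plan=[[0.1, 0, 0.02, 0, 0, 0], [0.12, 0, -0.01, 0, 0, 0], [0.12, 0, -0.01, 0, 0, 0], [0.11, 0, -0.01, 0, 0, 0], [0, 0, 0, 0, 0, 0]])

```text
t: 51.1
eef_pos: [0.535, 0.1439, 0.0449]
tool_rot: [0.737, 0.017, 0.675, -0.019]
contact_force: [2.0, 0.8, -1.8]
gripper_width: 0.221
```

```bash
python3 tip.py 0 -3 0 42 0 -8.7 66.8
```

```text
t 51.1 tip frame x,y(rel bay),z 67.2 -3.0 2.3 F [ 2.   0.8 -1.8] w 0.221
shift units [ 0.056  0.01  -0.006] frame y + dir per unit in tool [ 0.088 -0.     0.996] tool x [ 0.088 -0.005 -0.996]
```

Request:
step_arm(plan=[[0.035, 0, 0.005, 0, 0, 0], [0, 0, 0, 0, 0, 0]])

```text
t: 51.35
eef_pos: [0.5356, 0.144, 0.0443]
tool_rot: [0.737, 0.017, 0.675, -0.018]
contact_force: [-0.7, 0.4, 5.0]
gripper_width: 0.219
```

Request:
step_arm(plan=[[0, 0, 0, 0, 0, 0], [0, 0, 0, 0, 0, 0], [0, 0, 0, 0, 0, 0], [-0.3, 0, 0.027, 0, 0, 0], [-0.6, 0, 0.053, 0, 0, 0], [-0.8, 0, 0.07, 0, 0, 0], [-0.8, 0, 0.07, 0, 0, 0], [-0.8, 0, 0.07, 0, 0, 0]], fingers=0.18)

```text
t: 52.35
eef_pos: [0.5355, 0.1439, 0.1783]
tool_rot: [0.738, 0.017, 0.675, -0.018]
contact_force: [0.6, 0.6, 0.6]
gripper_width: 0.414
```

```bash
python3 - <<'E'
from lib import *
for n in("side","wrist"):
    o=bot.get_obs();p,d=bot.read_camera(n);c=cam(n,o);P=cloud(c,d)
    R_=(hsv(p,(0,130,60),(7,255,255))|hsv(p,(173,130,60),(180,255,255)))>0;B_=hsv(p,(106,110,40),(130,255,255))>0
    for nm,m,x,y in(("red",R_,.428,.149),("blue",B_,.533,.144)):
        k=m&(abs(P[...,0]-x)<.03)&(abs(P[...,1]-y)<.025)&(P[...,2]>.06)
        if k.sum()>5:print(n,nm,"head z",np.percentile(P[k][:,2],[1,50,98]).round(4),P[k].mean(0).round(4))
    cv2.imwrite(f"pics/s_{n}.png",p[:,:,::-1] if n=="wrist" else cv2.resize(p[100:410,200:510],None,fx=1.9,fy=1.9)[:,:,::-1])
go([.5,-.3,.2],102.4)
E
```

```text
side red head z [0.0947 0.1229 0.128 ] [0.4386 0.1489 0.116 ]
side blue head z [0.1226 0.1263 0.1296] [0.532  0.1401 0.1264]
wrist red head z [0.1199 0.1229 0.1249] [0.4391 0.1531 0.1251]
wrist blue head z [0.0956 0.1232 0.1249] [0.5283 0.1414 0.1192]
t 52.45 pos [0.538  0.1446 0.1807] yaw 87.1 q [-0.88  0.27  0.58  1.96 -0.15  0.87  1.29] F [0.  0.7 0.4] w 0.408
 turn [-0.0425  0.015   0.0014] rows>= 1.4  shift units after turn [ -0.483 -10.651  -3.315]  (in current axes [ -0.56  -11.146  -0.336] )
```

View pics/s_side.png

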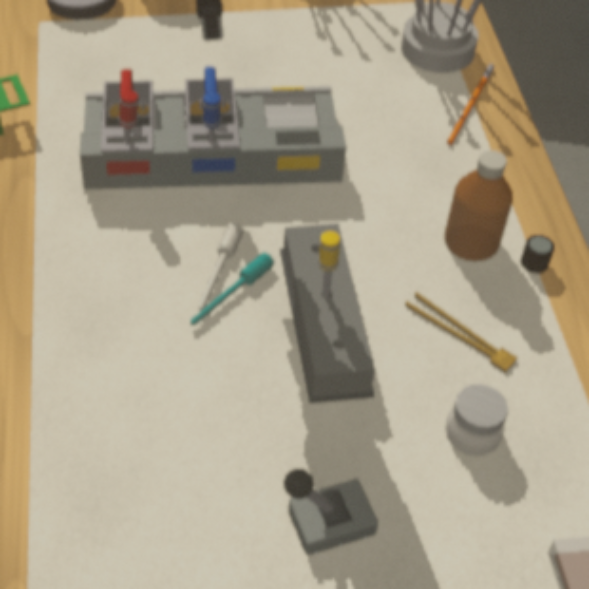

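View pics/s_wrist.png

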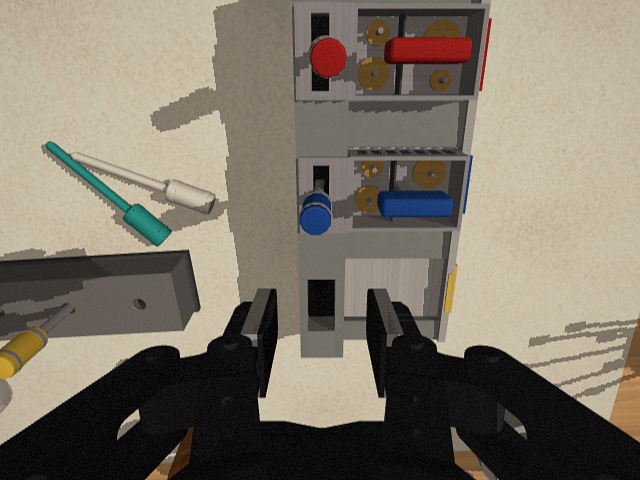

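Both head tops are at 0.125 in the wrist depth, so both pins are fully down, and both trays are seated. Now for the lever.

Request:
step_arm(plan=[[-0.3, 0, 0, 0, 0.015, 0], [-0.2, 0, 0, -0.0212, 0, 0], [0, 0, 0, -0.0212, 0, 0], [0, 0, 0, 0, 0, 0], [0, 0, 0, 0, 0, 0]], fingers=1)

```text
t: 53.08
eef_pos: [0.5342, 0.1439, 0.1962]
tool_rot: [0.701, -0.075, 0.705, 0.076]
contact_force: [-0.2, 0.5, -0.2]
gripper_width: 0.003
```

```bash
python3 -c "
from lib import *
go([.517,-.344,.18],102.4)"
```

```text
t 53.08 pos [0.5342 0.1439 0.1962] yaw 102.2 q [-0.8   0.3   0.52  1.87 -0.17  1.03  1.58] F [-0.2  0.5 -0.2] w 0.003
 turn [-0.0004 -0.001  -0.0002] rows>= 0.0  shift units after turn [  0.405 -11.822  -3.038]  (in current axes [  0.405 -11.831  -3.004] )
```

Request:
step_arm(plan=[[0, -0.8, -0.2, 0, -0.001, 0], [0, -1, -0.25, 0, 0, 0], [0, -1, -0.25, 0, 0, 0], [0, -1, -0.25, 0, 0, 0], [0, -1, -0.25, 0, 0, 0], [0, -1, -0.25, 0, 0, 0], [0, -1, -0.25, 0, 0, 0], [0, -1, -0.25, 0, 0, 0]])

```text
t: 54.08
eef_pos: [0.525, -0.1784, 0.1959]
tool_rot: [0.703, -0.075, 0.703, 0.076]
contact_force: [0.5, 0.8, 0.6]
gripper_width: 0.004
```

Request:
step_arm(plan=[[0, -1, -0.27, 0, 0, 0], [0, -1, -0.27, 0, 0, 0], [0, -1, -0.27, 0, 0, 0], [0, -1, -0.27, 0, 0, 0], [0, 0, 0, 0, 0, 0], [0, 0, 0, 0, 0, 0]])

```text
t: 54.82
eef_pos: [0.5174, -0.3421, 0.1952]
tool_rot: [0.703, -0.075, 0.703, 0.077]
contact_force: [-0.1, 0.8, -0.7]
gripper_width: 0.001
```

```bash
python3 -c "
from lib import *
o=bot.get_obs();p,d=bot.read_camera('wrist');P=cloud(cam('wrist',o),d);cv2.imwrite('pics/t1.png',p[:,:,::-1])
b=(d>0)&(abs(P[...,0]-.56)<.05)&(abs(P[...,1]+.333)<.05)&(P[...,2]>.085);print('ball',P[b].mean(0),P[b][:,2].max(),b.sum())
go([.513,-.345,.037],102.4)"
```

```text
ball [ 0.51956065 -0.35794455  0.28589651] 0.32245495993066764 16945
t 54.88 pos [ 0.5178 -0.3414  0.1953] yaw 102.4 q [-0.    0.44  0.66  1.72 -0.31  1.08  2.55] F [ 0.4 -0.4  0.3] w -0.002
 turn [ 0.0001  0.0001 -0.0004] rows>= 0.0  shift units after turn [ 3.957 -0.061 -0.136]  (in current axes [ 3.956 -0.072 -0.138] )
```

View pics/t1.png

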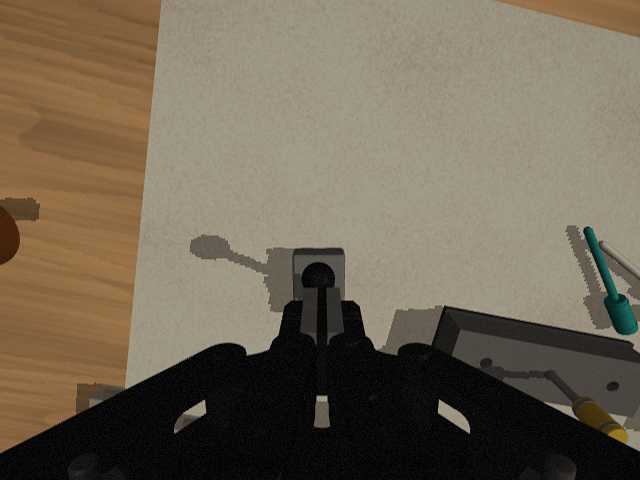

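Request:
step_arm(plan=[[0, -0.06, -0.14, 0, 0, 0], [0.8, 0, 0, 0, 0, 0], [0.8, 0, 0, 0, 0, 0], [0.8, 0, 0, 0, 0, 0], [0.8, 0, 0, 0, 0, 0], [0.75, 0, 0, 0, 0, 0], [0, 0, 0, 0, 0, 0]])

```text
t: 55.75
eef_pos: [0.5111, -0.3444, 0.0358]
tool_rot: [0.702, -0.075, 0.704, 0.078]
contact_force: [0.6, -0.1, 0.0]
gripper_width: -0.0
```

```bash
python3 -c "
from lib import *
go([.611,-.3235,.037],102.4)"
```

```text
t 55.75 pos [ 0.5111 -0.3444  0.0358] yaw 102.4 q [ 0.1   0.63  0.55  1.85 -0.45  0.8   2.67] F [ 0.6 -0.1  0. ] w -0.0
 turn [ 0.0001 -0.0004 -0.0007] rows>= 0.0  shift units after turn [-0.029 -0.026  2.551]  (in current axes [-0.035 -0.028  2.551] )
```

Request:
step_arm(plan=[[0, 0, 0.3, 0, 0, 0], [0, 0, 0.3, 0, 0, 0], [0, 0, 0.3, 0, 0, 0], [0, 0, 0.3, 0, 0, 0], [0, 0, 0.3, 0, 0, 0], [0, 0, 0.3, 0, 0, 0], [0, 0, 0.3, 0, 0, 0], [0, 0, 0.2, 0, 0, 0]])

```text
t: 56.75
eef_pos: [0.6032, -0.3259, 0.0374]
tool_rot: [0.703, -0.076, 0.703, 0.077]
contact_force: [-0.7, -0.2, -1.0]
gripper_width: -0.004
```

Request:
step_arm(plan=[[0, 0, 0.1, 0, 0, 0], [0, 0, 0.1, 0, 0, 0], [0, 0, 0.05, 0, 0, 0]])

```text
t: 57.12
eef_pos: [0.6121, -0.3244, 0.0377]
tool_rot: [0.703, -0.076, 0.703, 0.077]
contact_force: [-1.6, 0.3, -0.8]
gripper_width: -0.001
```

Request:
step_arm(plan=[[0, 0, 0.06, 0, 0, 0], [0, 0, 0.04, 0, 0, 0]])

```text
t: 57.38
eef_pos: [0.6134, -0.3242, 0.0375]
tool_rot: [0.702, -0.075, 0.704, 0.077]
contact_force: [-8.8, -1.0, 4.4]
gripper_width: -0.0
```

Request:
step_arm(plan=[[0, 0, -0.6, 0, 0, 0], [0, 0, -0.8, 0, 0, 0], [-0.5, 0, -0.6, 0, 0, 0], [-0.9, 0, 0, 0, 0, 0], [-0.9, 0, 0, 0, 0, 0], [-0.9, 0, 0, 0, 0, 0], [-0.6, 0, 0, 0, 0, 0], [0, 0, 0, 0, 0, 0]])

```text
t: 58.38
eef_pos: [0.5394, -0.3418, 0.1921]
tool_rot: [0.705, -0.077, 0.701, 0.076]
contact_force: [-0.9, 0.7, 0.4]
gripper_width: -0.004
```

```bash
python3 - <<'E'
from lib import *
for n in("side","top"):
    p,d=bot.read_camera(n);cv2.imwrite(f"pics/u_{n}.png",p[:,:,::-1]);c=cam(n);P=cloud(c,d)
    blk=(p.max(2)<60)&(P[...,0]>.5)&(P[...,0]<.72)&(P[...,1]>-.37)&(P[...,1]<-.27)&(P[...,2]>.07)&(P[...,2]<.12)
    if blk.sum()>5:print(n,"ball",P[blk].mean(0).round(4),blk.sum())
    R_=(hsv(p,(0,130,60),(7,255,255))|hsv(p,(173,130,60),(180,255,255)))>0;B_=hsv(p,(106,110,40),(130,255,255))>0
    for nm,m,x,y in(("red",R_,.428,.149),("blue",B_,.533,.144)):
        k=m&(abs(P[...,0]-x)<.03)&(abs(P[...,1]-y)<.025)&(P[...,2]>.06)
        if k.sum()>5:print(n,nm,"head z",np.percentile(P[k][:,2],[50,98]).round(4))
print(bot.get_obs()["t"],bot.get_obs()["eef_pos"])
E
```

```text
side red head z [0.1212 0.1276]
side blue head z [0.1009 0.1056]
top ball [ 0.632  -0.3187  0.1023] 33
top red head z [0.1224 0.1258]
top blue head z [0.1236 0.128 ]
58.475 [ 0.5378805  -0.34056654  0.18925473]
```

View pics/u_side.png

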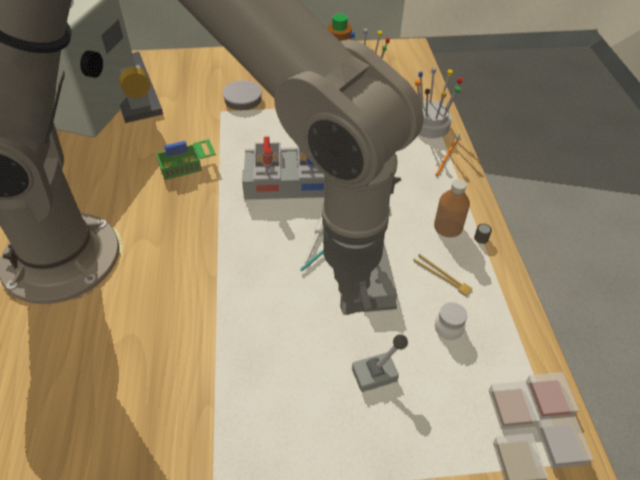

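View pics/u_top.png

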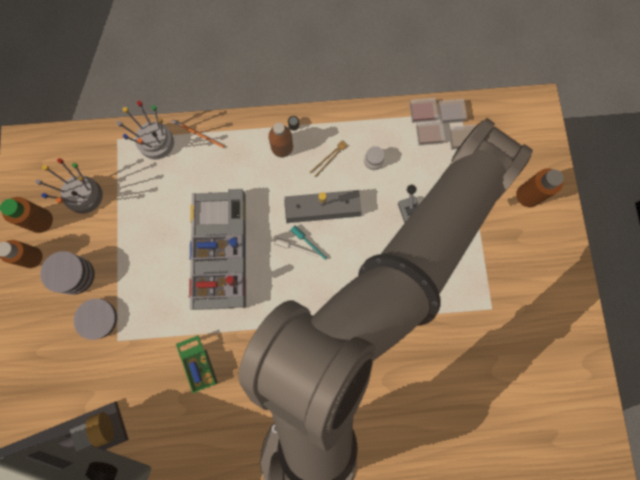

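The final views show the lever on, with its ball at (400,342) in the side view and back at its starting lean. Both trays are locked at (215,245) and (215,285) in the top view, and the bottle, jar and tweezers are where they were. I'll hand in.

```bash
python3 -c "
from station import bot
print(bot.hand_in(), bot.get_obs()['t'])"
```

```text
the job is handed in; nothing more can be done
the job is handed in; nothing more can be done
```

I threw the lever off, set the red and blue trays in their bays and locked each with the pin of its colour. Then I threw the lever back on and handed in at about 58 s. No yellow tray was in view, so the yellow pin stayed in the stand.

**Last checks:**
- **Pins:** both head tops measured about 0.125 m in the wrist view and 0.126 to 0.128 m in the top view, which is fully down.
- **Trays:** both sat within about 0.5 mm of the bay centres when set in. I did not measure them again after pinning, but they look unchanged in the last pictures.
- **Lever:** it met its end stop each way, and its ball ended within about 5 mm of where it started.
- **Bystanders:** the bottle, jar and tweezers look unmoved.

**What went wrong or disagreed:**
- **Missed push:** the reported tool point lies about 45 mm beyond the real fingertips, so my first lever push passed over the ball. I measured the offset and worked with it from then on.
- **Knocked blue tray:** it moved about 4 cm while the arm was elsewhere, and the spare white and turquoise pins fell over. I took this for the announced knock and measured the tray again before lifting it.
- **Leaning pins:** the pins in the stand also leaned more afterwards, so I tilted the tool to hold each one upright.
- **One bad reading:** the final side-view height for the blue pin (0.106 m) was wrong because the arm covered it; the top and wrist views agree it is down.

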